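# Make up two spice gift trays from the stock

## Task

Make up the two gift trays: the pepper mill and the squat jar go into the two-place tray, one to each place; the tall bottle, the steel shaker and the wooden scoop go into the three-place tray, the scoop lengthwise in the long place, level on its cup, and the bottle and the shaker each in a square place of its own, whichever you like. Set everything down gently, never dropping it, standing upright on the tray floor and let go, and leave the mortar, the funnel and the stamp where they are.

Things in the scene. Friction and masses are not known exactly. Their poses are not given: they have to be found in the camera images.
- two_place_tray: Plywood gift tray with two equal places, fixed to the counter. Outer size 90 mm (its x) by 175 mm (its y), 24 mm high; walls and divider 5 mm thick, floor 6 mm thick. Origin: centre of its underside, z up. Two square places, each 80 by 80 mm inside, centred at x = 0, y = +42.5 and -42.5 mm, one divider between them.
- three_place_tray: Larger plywood gift tray, three places, fixed. Outer 161 mm (its x) by 175 mm (its y), 24 mm high; walls and dividers 5 mm, floor 6 mm thick. Origin: centre of its underside, z up. Long place along the -x side, 66 mm (x) by 165 mm (y) inside, centred at x = -42.5, y = 0 mm; two square places, 80 by 80 mm inside, centred at x = +35.5, y = +42.5 and -42.5 mm.
- pepper_mill: Turned dark wooden pepper mill, upright, 147 mm high with a small steel knob on top; foot 52 mm diameter, narrow waist (37 mm), round head 46 mm diameter with straight sides from 108 to 126 mm height (grip it there), shrinking to the knob above. About 0.22 kg. Origin: centre of its underside, z up.
- squat_jar: Low amber glass jar with a brass screw lid and a paper band, upright: glass 62 mm diameter up to 40 mm height, lid 60 mm diameter from 46 to 60 mm (its top); it can be gripped across the lid and glass. About 0.19 kg, closed. Origin: centre of its underside, z up.
- tall_bottle: Slim amber glass bottle with a black cap (33 mm diameter) and a paper band, upright, 108 mm high; straight body 44 mm diameter up to 78 mm height. About 0.14 kg, closed. Origin: centre of its underside, z up.
- steel_shaker: Steel dusting shaker with a domed, pierced top, upright, 90 mm high; straight body 54 mm diameter up to 70 mm height, rolled rim 57 mm diameter from 70 to 76 mm. About 0.16 kg. Origin: centre of its underside, z up.
- wooden_scoop: Wooden measuring scoop on its cup, 110 mm long. Origin: middle of its length, at underside height; x points along the handle away from the cup, z up. Cup 44 mm diameter, 30 mm high, centred at x = -33 mm. Handle: bar 14 mm wide, 12 mm thick, from the cup to x = +55 mm, in the air from 18 to 30 mm height. 0.05 kg, balance near x = -20 mm: grip the handle close to the cup (x about +5 mm).
- mortar: Bystander: small white marble mortar, an open bowl 80 mm diameter at the rim and 58 mm high with a short pestle in it (top at 72 mm), 0.9 kg, loose. Origin: centre of its underside. Not part of any kit.
- funnel: Bystander: steel jar funnel standing mouth down, 76 mm diameter at the foot, tapering to a 20 mm spout, 70 mm high, with a small wire loop reaching 48 mm from its centre; loose. Origin: centre of its underside. Not part of any kit.
- label_stamp: Bystander: hand stamp, a wooden block 56 by 36 mm and 14 mm high with a black knob handle, 68 mm high in all, loose. Origin: centre of its underside. Not part of any kit.
Mind the look-alikes: they are no part of the job. Leave any blue or green look-alike of the steel_shaker alone.

How it is judged:
By the outcome, as a careful person would: the job done as asked, in the order asked, and still so for the second after the job is handed in, with the robot touching nothing.
It also fails if it takes over 118 s, if anything falls off the work surface, if the arm or the gripper's body presses on something with over 40 N, if the wrist force passes 120 N, or if a joint passes its speed limit or range.

## Robot

A 6-joint arm with a two-finger parallel gripper is mounted at the origin on the work surface. World frame = base frame: x ahead of the robot, y to its left, z up, the work surface at z = 0. Lengths are in mm, angles in rad, forces in N, time in s.
With the tool pointing down it reaches from about 275 to 1000 mm from the base axis. Payload 8.4 kg.
Tool frame: the origin (TCP) lies midway between the tips of the shut fingers; the grasp point (between the pads) lies 19 mm behind it; z points along the fingers, y is the line along which they close (so a half turn about z gives the same grasp; the last joint's range is limited). The gripper opens to 85 mm and grips with 20 to 120 N. Pads are 22 mm wide; open, the fingers measure 114 mm over their backs; the gripper's body (76 mm by 85 mm) begins 54 mm behind the grasp point. The pads swing forward as they close: fully open they stand 13 mm farther back than shut.
Start: joints at [1.114, 0.353, 1.633, -0, 1.155, -0.002], TCP at [274.551, 561.471, 231.281] pointing down, gripper open.
Joint ranges: [-2.63, 2.63], [-0.92, 2.1], [0.06, 2.66], [-1.3, 4.44], [0, 2.69], [-3.02, 3.02]. Speed limits (rad/s): [2.22, 2.22, 2.79, 3.14, 3.14, 3.14].

## Interface

Orientations are given as [roll, pitch, yaw] about the fixed x, y, z axes, in that order (R = Rz(yaw) Ry(pitch) Rx(roll)).
In Python, from rig import r, imaging gives the robot as it stands. The module is installed in compiled form; this text tells all that it offers.
- The arm moves only by the tool arm_command, never from a script. Its argument "deltas" is a list of rows, each an object of numbers: "hand": the finger opening in mm, from 0 to 85.4; "tx", "ty", "tz": the shift along the tool's x, y, z in mm; "wx", "wy", "wz": the turn, a rotation vector about the tool's x, y, z in rad. A call has 1 to 8 rows; each row shifts and turns the commanded pose from where the row before left it, along the tool's axes as they then stand; what a row does not reach is not made up. A row lasts 1/8 s, in which the tool goes at most 62.5 mm and 10.7 degrees, less where a joint would pass 70% of its speed; a pose out of reach is approached as far as the arm can. A call with a gripper value outside its range is refused whole. The fingers move at their own pace and stop on an object; "squeeze" is the grip in N (left out, the last holds). Time passes only in rows, so rows that do not move let the fingers close. It gives the time, the measured TCP pose, the force, the opening and the grip force at its end, in the units of the state.
- r.sense(): the state, without advancing time (a new reading comes with each control period).
- imaging.grab_frame(name): name is "scene" or "top"; returns a dict with "image" (400x640x3 uint8, red, green, blue), "mtx" (3x3 intrinsics, pixels), "D" ([k1, k2, p1, p2, k3] as OpenCV has them; the pictures are not rectified), "world_to_cam" (4x4, takes a point from world to camera coordinates). Camera axes: x right, y up, looking along -z (the intrinsics and any distortion apply to the point x, -y, -z); pixel columns grow to the right and rows downward; lengths in mm; the calibration is good to about 2 mm. A picture is of the moment at which its call begins. There is no depth.
- r.sign_off(): hands the job in; it is judged then, once.
The state is a dict: "clock": time; "qpos": joint angles; "qvel": joint speeds; "joint_efforts": joint torques, N m; "eef_pos": TCP position; "tcp_rot": TCP orientation; "contact_force": force on the tool from outside, world axes, zero at the start; "wrist_torque": the same for the moment, N m; "opening": opening from 0.0 (shut) to 1.0 (fully open); "grasp_force": force on a finger pad.
Only numpy, scipy, OpenCV 4.12 (cv2) and the standard library are available. Lean on these libraries where they do the work, as an engineer would, in place of code of your own. Each camera call takes 0.05 s, during which the arm holds its last target. There are 200 camera calls.

## Working session

There is one attempt and no reset: what is moved stays moved. The work goes in short steps, Python scripts to look and compute and a tool call to move; the robot and the scene stay as the last step left them, time stands still between calls to the robot, and variables do not carry over. Pictures are saved under pics/ and viewed, at most 14 in all, crops included, and the job is handed in when it is done.

Besides the shell and the picture viewer there is one more tool, called in YAML: its name, and indented under it one key for each argument. arm_command: Moves the arm, as the interface text tells. Its arguments: {"type":"object","properties":{"deltas":{"type":"array"},"squeeze":{"type":"number"}},"required":["deltas"]}

```bash
mkdir -p pics; cat > h.py <<'E'
import numpy as np, cv2
from rig import r, imaging
def grab(n):
    f=imaging.grab_frame(n); return f
def ray(f,u,v):
    p=cv2.undistortPoints(np.array([[[u,v]]],float),np.array(f["mtx"],float),np.array(f["D"],float))[0,0]
    T=np.array(f["world_to_cam"],float); R=T[:3,:3]; t=T[:3,3]
    return -R.T@t, R.T@np.array([p[0],-p[1],-1.0])
def onz(f,u,v,z):
    c,d=ray(f,u,v); return c+d*(z-c[2])/d[2]
def proj(f,P):
    T=np.array(f["world_to_cam"],float); p=T[:3,:3]@np.array(P,float)+T[:3,3]
    q=np.array([[p[0],-p[1],-p[2]]])
    return cv2.projectPoints(q,np.zeros(3),np.zeros(3),np.array(f["mtx"],float),np.array(f["D"],float))[0].ravel()
def save(f,n,crop=None,s=1):
    im=f["image"][:,:,::-1]
    if crop: x0,y0,x1,y1=crop; im=im[y0:y1,x0:x1]
    cv2.imwrite("pics/"+n,cv2.resize(im,None,fx=s,fy=s,interpolation=cv2.INTER_CUBIC))
E
python3 - <<'E'
from h import *
import pickle
for n in("scene","top"):
    f=grab(n); save(f,n+"0.png",None,1.25); pickle.dump(f,open(n+"0.pkl","wb"))
    print(n,f["mtx"],f["D"],ray(f,320,200))
print(r.sense())
E
```

```text
scene [[413.19099644   0.         315.75619356]
 [  0.         413.19099644 191.63941917]
 [  0.           0.           1.        ]] [-0.04928859  0.          0.          0.          0.        ] (array([1085.25161555,  647.61334804,  994.17127636]), array([-0.4662186 , -0.47344725, -0.74766494]))
top [[478.73624378   0.         319.17113761]
 [  0.         478.73624378 188.67775942]
 [  0.           0.           1.        ]] [0.01737757 0.         0.         0.         0.        ] (array([ 286.10217079,   23.36113006, 1199.32438354]), array([ 1.59605438e-01,  6.49938962e-05, -9.87465656e-01]))
{'clock': 0.1, 'qpos': array([ 1.11357084e+00,  3.53620603e-01,  1.63402463e+00,  6.65269081e-06,
        1.15519557e+00, -2.39719473e-03]), 'qvel': array([-6.24551493e-04, -5.76950539e-04, -2.44035243e-03,  1.31438867e-03,
        7.45824673e-05, -5.08823030e-04]), 'joint_efforts': array([-1.39922067e-03, -6.06351614e+01, -3.42826009e+01, -2.42173401e-04,
        3.97290423e-03,  6.91564514e-05]), 'eef_pos': array([274.38414357, 561.09623666, 230.62572946]), 'tcp_rot': array([-3.14034452e+00, -9.07505388e-06,  2.68676167e+00]), 'contact_force': array([-0.15306306, -0.21317729,  0.65288681]), 'wrist_torque': array([-0.05423445, -0.02581646,  0.03896094]), 'grasp_force': 0.0, 'opening': 1.0020838397569198}
```

View pics/scene0.png

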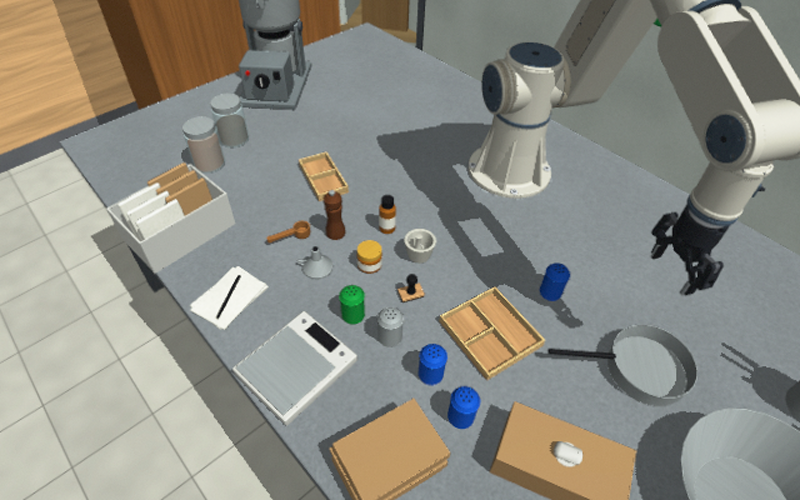

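View pics/top0.png

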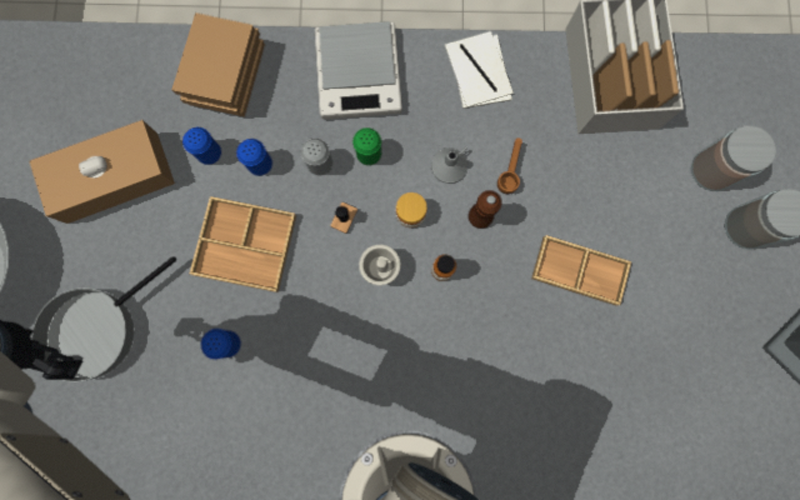

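The top view (800x500 view pixels) shows the two-place tray at (582,270) and the three-place tray at (243,244), with its long place on the robot side. The mill is at (485,208), jar (411,209), bottle (444,266), scoop (510,168), mortar (380,265), funnel (449,165) and stamp (344,217).

Shaker candidates are grey (316,153), green (367,146), and blue (200,145), (255,155) and (220,343). I choose the grey one at (316,153), and will check it in a close crop.

```bash
cat > m.py <<'E'
from h import *
import pickle
f=pickle.load(open("top0.pkl","rb")); 
save(f,"crop1.png",(145,90,515,250),2.15)
im=f["image"]; hsv=cv2.cvtColor(im,cv2.COLOR_RGB2HSV)
def mask(lo,hi,box):
    m=cv2.inRange(hsv,np.array(lo),np.array(hi)); z=np.zeros_like(m); x0,y0,x1,y1=box; z[y0:y1,x0:x1]=m[y0:y1,x0:x1]
    c,_=cv2.findContours(z,cv2.RETR_EXTERNAL,cv2.CHAIN_APPROX_NONE); return c
wood=((8,50,90),(28,255,255))
for nm,box in(("tray2",(420,180,512,248)),("tray3",(148,150,242,238))):
    c=np.vstack(mask(*wood,box)).reshape(-1,2)
    P=np.array([onz(f,u,v,24)[:2] for u,v in c],np.float32)
    rc=cv2.minAreaRect(P); print(nm,rc, "y-dir angles:",cv2.boxPoints(rc).round(1).tolist())
for nm,lo,hi,box,z in(("jar lid",(15,120,120),(30,255,255),(310,145,348,185),60),("bottle cap",(0,0,0),(180,255,60),(340,198,370,222),108),
    ("mill",(0,80,20),(18,255,160),(370,148,402,186),120),("scoop",(5,100,60),(20,255,255),(390,105,425,158),30),("shaker",(0,0,125),(180,40,255),(238,107,268,140),76)):
    cs=mask(lo,hi,box)
    c=max(cs,key=cv2.contourArea); (u,v),rad=cv2.minEnclosingCircle(c)
    print(nm,"px",(round(u,1),round(v,1)),"r",round(rad,1),"bbox",cv2.boundingRect(c),"xy@",z,onz(f,u,v,z).round(1))
    if nm=="scoop":
        P=np.array([onz(f,*p,30)[:2] for p in c.reshape(-1,2)],np.float32); print(cv2.minAreaRect(P), cv2.boxPoints(cv2.minAreaRect(P)).round(1).tolist(),cv2.fitLine(P,cv2.DIST_L2,0,.01,.01).ravel())
E
python3 m.py
```

```text
tray2 ((443.9188232421875, -335.007568359375), (179.93685913085938, 93.86461639404297), 73.2295150756836) y-dir angles: [[373.0, -407.6000061035156], [462.8999938964844, -434.70001220703125], [514.7999877929688, -262.3999938964844], [424.8999938964844, -235.3000030517578]]
tray3 ((484.1178894042969, 337.84686279296875), (178.5256805419922, 162.19659423828125), 79.59778594970703) y-dir angles: [[388.20001220703125, 264.70001220703125], [547.7999877929688, 235.39999389648438], [580.0, 411.0], [420.5, 440.29998779296875]]
jar lid px (328.7, 166.2) r 12.5 bbox (317, 154, 25, 24) xy@ 60 [554.3   3.8  60. ]
bottle cap px (356.6, 211.1) r 7.1 bbox (350, 204, 14, 15) xy@ 108 [438.3 -61.2 108. ]
mill px (387.5, 167.0) r 15.5 bbox (375, 153, 26, 29) xy@ 120 [ 540.8 -131.2  120. ]
scoop px (410.0, 132.5) r 22.3 bbox (398, 111, 20, 44) xy@ 30 [ 653.  -201.7   30. ]
((651.4829711914062, -206.43414306640625), (42.08448791503906, 117.47769165039062), 66.77009582519531) [[589.2000122070312, -202.60000610351562], [697.2000122070312, -248.89999389648438], [713.7999877929688, -210.3000030517578], [605.7999877929688, -163.89999389648438]] [ 9.6670210e-01 -2.5590447e-01  6.5065985e+02 -1.9985362e+02]
shaker px (252.5, 123.0) r 21.6 bbox (238, 107, 30, 33) xy@ 76 [655.3 192.1  76. ]
```

View pics/crop1.png

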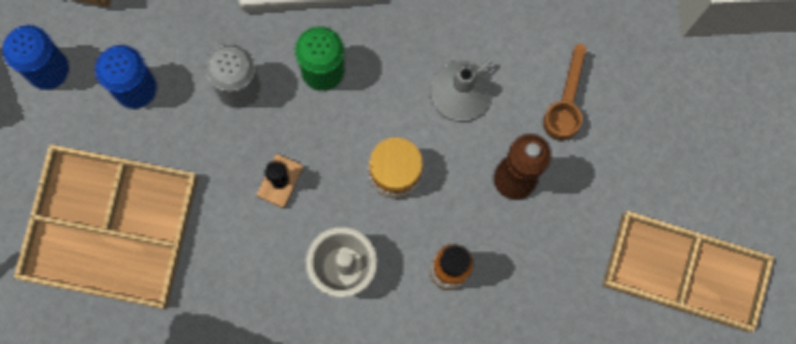

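The crop shows the grey pierced-top steel shaker at crop (230,68), between the blue shaker (126,75) and the green one (320,57), so the choice is right. The mill's knob is at (532,150), the scoop's cup at (564,119) and its handle end at (580,46).

```bash
python3 - <<'E'
from h import *
import pickle
f=pickle.load(open("top0.pkl","rb")); g=pickle.load(open("scene0.pkl","rb"))
c=lambda u,v:(145+(u+.5)/2.15-.5,90+(v+.5)/2.15-.5)
for n,p,z in(("mill knob",(532,150),145),("mill head",(530,155),118),("scoop cup",(564,119),30),("handle end",(580,46),30),("bottle",(456,261),108),("shaker",(230,67),80),("jar",(396,165),60),
 ("green",(320,46),80),("blue",(121,65),80),("funnel",(461,90),0),("mortar",(342,261),50),("stamp",(280,182),7)):
    print(n,onz(f,*c(*p),z).round(1))
for n,p,z in(("mill knob",(333,193),145),("jar",(370,249),60),("bottle",(388,200),108),("shaker",(391,316),80),("cup",(302,230),30)):
    print("scene",n,onz(g,p[0]/1.25,p[1]/1.25,z).round(1))
s=r.sense(); print(s["eef_pos"],s["tcp_rot"])
E
```

```text
mill knob [ 552.6 -138.3  145. ]
mill head [ 553.8 -140.2  118. ]
scoop cup [ 619.8 -193.8   30. ]
handle end [ 710.1 -214.1   30. ]
bottle [438.2 -61.7 108. ]
shaker [659.3 193.7  80. ]
jar [553.5   3.2  60. ]
green [686.3  92.3  80. ]
blue [659.1 317.3  80. ]
funnel [662.4 -75.2   0. ]
mortar [443.8  62.1  50. ]
stamp [542.7 139.3   7. ]
scene mill knob [ 552.1 -134.4  145. ]
scene jar [555.    5.7  60. ]
scene bottle [441.1 -56.9 108. ]
scene shaker [656.8 193.5  80. ]
scene cup [ 626.9 -180.7   30. ]
[274.38414357 561.09623666 230.62572946] [-3.14034452e+00 -9.07505388e-06  2.68676167e+00]
```

arm_command:
  deltas:
    - {"wz": 0.186, "hand": 85}
    - {"wz": 0.186}
    - {"wz": 0.186}
    - {"wz": 0.186}
    - {"wz": 0.186}
    - {"wz": 0.186}
    - {"tx": -20, "ty": 10}
    - {"tx": -40, "ty": 18}
  squeeze: 40

```text
schema error: expected keys hand, tx, ty, tz, wx, wy, wz
```

arm_command:
  deltas:
    - {"tx": -54, "ty": 21}
    - {"tx": -54, "ty": 21}
    - {"tx": -54, "ty": 21}
    - {"tx": -54, "ty": 21}
    - {"tx": -54, "ty": 21}
    - {"tx": -54, "ty": 21}
    - {"tx": -54, "ty": 21}
    - {"tx": -54, "ty": 21}

```text
schema error: expected keys hand, tx, ty, tz, wx, wy, wz
```

arm_command:
  deltas:
    - {"tx": -54, "ty": 21}
    - {"tx": -54, "ty": 21}
    - {"tx": -54, "ty": 21}
    - {"tx": -36, "ty": 14}
    - {"tx": -8, "ty": 5}
    - {}

```text
schema error: expected keys hand, tx, ty, tz, wx, wy, wz
```

arm_command:
  deltas:
    - {"hand": 85, "tx": 0, "ty": 0, "tz": 0, "wx": 0, "wy": 0, "wz": 0.186}
    - {"hand": 85, "tx": 0, "ty": 0, "tz": 0, "wx": 0, "wy": 0, "wz": 0.186}
    - {"hand": 85, "tx": 0, "ty": 0, "tz": 0, "wx": 0, "wy": 0, "wz": 0.186}
    - {"hand": 85, "tx": 0, "ty": 0, "tz": 0, "wx": 0, "wy": 0, "wz": 0.186}
    - {"hand": 85, "tx": 0, "ty": 0, "tz": 0, "wx": 0, "wy": 0, "wz": 0.186}
    - {"hand": 85, "tx": 0, "ty": 0, "tz": 0, "wx": 0, "wy": 0, "wz": 0.186}
    - {"hand": 85, "tx": -20, "ty": 10, "tz": 0, "wx": 0, "wy": 0, "wz": 0}
    - {"hand": 85, "tx": -40, "ty": 18, "tz": 0, "wx": 0, "wy": 0, "wz": 0}
  squeeze: 40

```text
clock: 1.1
eef_pos: [302.7, 500.6, 230.8]
tcp_rot: [-3.141, 0.001, 1.577]
contact_force: [1.4, -1.5, -0.0]
opening: 0.994
grasp_force: 0.0
```

arm_command:
  deltas:
    - {"hand": 85, "tx": -54, "ty": 21, "tz": 0, "wx": 0, "wy": 0, "wz": 0}
    - {"hand": 85, "tx": -54, "ty": 21, "tz": 0, "wx": 0, "wy": 0, "wz": 0}
    - {"hand": 85, "tx": -54, "ty": 21, "tz": 0, "wx": 0, "wy": 0, "wz": 0}
    - {"hand": 85, "tx": -54, "ty": 21, "tz": 0, "wx": 0, "wy": 0, "wz": 0}
    - {"hand": 85, "tx": -54, "ty": 21, "tz": 0, "wx": 0, "wy": 0, "wz": 0}
    - {"hand": 85, "tx": -54, "ty": 21, "tz": 0, "wx": 0, "wy": 0, "wz": 0}
    - {"hand": 85, "tx": -54, "ty": 21, "tz": 0, "wx": 0, "wy": 0, "wz": 0}
    - {"hand": 85, "tx": -54, "ty": 21, "tz": 0, "wx": 0, "wy": 0, "wz": 0}

```text
clock: 2.1
eef_pos: [470.3, 66.7, 231.3]
tcp_rot: [3.141, 0.0, 1.575]
contact_force: [0.5, 0.2, -0.0]
opening: 0.999
grasp_force: 0.0
```

arm_command:
  deltas:
    - {"hand": 85, "tx": -54, "ty": 21, "tz": 0, "wx": 0, "wy": 0, "wz": 0}
    - {"hand": 85, "tx": -54, "ty": 21, "tz": 0, "wx": 0, "wy": 0, "wz": 0}
    - {"hand": 85, "tx": -54, "ty": 21, "tz": 0, "wx": 0, "wy": 0, "wz": 0}
    - {"hand": 85, "tx": -36, "ty": 14, "tz": 0, "wx": 0, "wy": 0, "wz": 0}
    - {"hand": 85, "tx": -8, "ty": 5, "tz": 0, "wx": 0, "wy": 0, "wz": 0}
    - {"hand": 85, "tx": 0, "ty": 0, "tz": 0, "wx": 0, "wy": 0, "wz": 0}

```text
clock: 2.85
eef_pos: [551.8, -136.9, 231.0]
tcp_rot: [-3.141, -0.0, 1.572]
contact_force: [0.4, -0.1, 0.2]
opening: 0.993
grasp_force: 0.0
```

arm_command:
  deltas:
    - {"hand": 85, "tx": 0, "ty": 0, "tz": 40, "wx": 0, "wy": 0, "wz": 0}
    - {"hand": 85, "tx": 0, "ty": 0, "tz": 40, "wx": 0, "wy": 0, "wz": 0}
    - {"hand": 85, "tx": 0, "ty": 0, "tz": 30, "wx": 0, "wy": 0, "wz": 0}
    - {"hand": 85, "tx": 0, "ty": 0, "tz": 20, "wx": 0, "wy": 0, "wz": 0}
    - {"hand": 85, "tx": 0, "ty": 0, "tz": 8, "wx": 0, "wy": 0, "wz": 0}
    - {"hand": 60, "tx": 0, "ty": 0, "tz": 0, "wx": 0, "wy": 0, "wz": 0}
    - {"hand": 50, "tx": 0, "ty": 0, "tz": 0, "wx": 0, "wy": 0, "wz": 0}
    - {"hand": 30, "tx": 0, "ty": 0, "tz": 0, "wx": 0, "wy": 0, "wz": 0}

```text
clock: 3.85
eef_pos: [553.1, -136.6, 94.5]
tcp_rot: [3.14, 0.0, 1.571]
contact_force: [-1.5, 1.1, 5.0]
opening: 0.518
grasp_force: 40.7
```

arm_command:
  deltas:
    - {"hand": 30, "tx": 0, "ty": 0, "tz": 0, "wx": 0, "wy": 0, "wz": 0}
    - {"hand": 30, "tx": 0, "ty": 0, "tz": 0, "wx": 0, "wy": 0, "wz": 0}
    - {"hand": 30, "tx": 0, "ty": 0, "tz": 0, "wx": 0, "wy": 0, "wz": 0}

```text
clock: 4.22
eef_pos: [553.1, -136.7, 94.5]
tcp_rot: [3.14, 0.0, 1.571]
contact_force: [-1.3, -0.2, 6.2]
opening: 0.518
grasp_force: 40.8
```

```bash
python3 - <<'E'
from h import *
f=grab("scene"); save(f,"s1.png",(200,110,360,230),4)
E
```

```text
(no output)
```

View pics/s1.png

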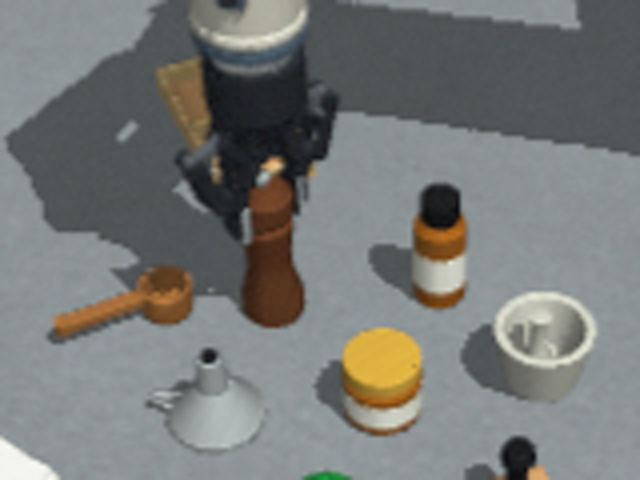

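The mill is gripped upright between the pads at crop (270,195), with nothing else touched.

arm_command:
  deltas:
    - {"hand": 30, "tx": 0, "ty": 0, "tz": -10, "wx": 0, "wy": 0, "wz": 0}
    - {"hand": 30, "tx": 0, "ty": 0, "tz": -25, "wx": 0, "wy": 0, "wz": 0}
    - {"hand": 30, "tx": 0, "ty": 0, "tz": -25, "wx": 0, "wy": 0, "wz": 0}
    - {"hand": 30, "tx": -15, "ty": -7, "tz": 0, "wx": 0, "wy": 0, "wz": 0}
    - {"hand": 30, "tx": -30, "ty": -15, "tz": 0, "wx": 0, "wy": 0, "wz": 0}
    - {"hand": 30, "tx": -35, "ty": -18, "tz": 0, "wx": 0, "wy": 0, "wz": 0}
    - {"hand": 30, "tx": -35, "ty": -18, "tz": 0, "wx": 0, "wy": 0, "wz": 0}
    - {"hand": 30, "tx": -35, "ty": -18, "tz": 0, "wx": 0, "wy": 0, "wz": 0}

```text
clock: 5.28
eef_pos: [474.6, -287.9, 152.2]
tcp_rot: [-3.14, -0.001, 1.571]
contact_force: [0.4, 0.4, -2.0]
opening: 0.517
grasp_force: 41.7
```

arm_command:
  deltas:
    - {"hand": 30, "tx": -35, "ty": -18, "tz": 0, "wx": 0, "wy": 0, "wz": 0}
    - {"hand": 30, "tx": -30, "ty": -15, "tz": 0, "wx": 0, "wy": 0, "wz": 0}
    - {"hand": 30, "tx": -19, "ty": -9, "tz": 0, "wx": 0, "wy": 0, "wz": 0}
    - {"hand": 30, "tx": -5, "ty": -3, "tz": 0, "wx": 0, "wy": 0, "wz": 0}
    - {"hand": 30, "tx": 0, "ty": 0, "tz": 0, "wx": 0, "wy": 0, "wz": 0}
    - {"hand": 30, "tx": 0, "ty": 0, "tz": 0, "wx": 0, "wy": 0, "wz": 0}

```text
clock: 6.02
eef_pos: [431.9, -374.6, 153.2]
tcp_rot: [-3.141, -0.0, 1.572]
contact_force: [-0.2, 0.0, -3.3]
opening: 0.516
grasp_force: 41.7
```

```bash
python3 - <<'E'
from h import *
f=grab("scene"); save(f,"s2.png",(200,80,340,200),4)
g=grab("top"); save(g,"t2.png",(400,130,540,260),4)
print(r.sense()["contact_force"])
E
```

```text
[-0.1789823   0.24263957 -3.3138713 ]
```

View pics/s2.png

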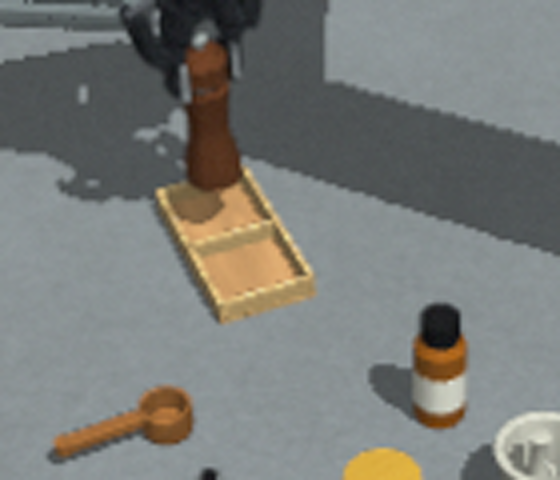

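The held mill hangs upright over the far place of the two-place tray at crop (215,180).

arm_command:
  deltas:
    - {"hand": 30, "tx": 0, "ty": 0, "tz": 15, "wx": 0, "wy": 0, "wz": 0}
    - {"hand": 30, "tx": 0, "ty": 0, "tz": 18, "wx": 0, "wy": 0, "wz": 0}
    - {"hand": 30, "tx": 0, "ty": 0, "tz": 10, "wx": 0, "wy": 0, "wz": 0}
    - {"hand": 30, "tx": 0, "ty": 0, "tz": 5, "wx": 0, "wy": 0, "wz": 0}
    - {"hand": 30, "tx": 0, "ty": 0, "tz": 2, "wx": 0, "wy": 0, "wz": 0}
    - {"hand": 30, "tx": 0, "ty": 0, "tz": 2, "wx": 0, "wy": 0, "wz": 0}
    - {"hand": 30, "tx": 0, "ty": 0, "tz": 0, "wx": 0, "wy": 0, "wz": 0}

```text
clock: 7.0
eef_pos: [431.6, -375.7, 101.5]
tcp_rot: [3.141, 0.0, 1.571]
contact_force: [-0.3, 0.7, -3.0]
opening: 0.52
grasp_force: 41.7
```

arm_command:
  deltas:
    - {"hand": 30, "tx": 0, "ty": 0, "tz": 0.7, "wx": 0, "wy": 0, "wz": 0}
    - {"hand": 30, "tx": 0, "ty": 0, "tz": 0, "wx": 0, "wy": 0, "wz": 0}
    - {"hand": 30, "tx": 0, "ty": 0, "tz": 0, "wx": 0, "wy": 0, "wz": 0}

```text
clock: 7.38
eef_pos: [431.6, -375.6, 100.7]
tcp_rot: [3.141, 0.0, 1.571]
contact_force: [0.6, -0.4, -2.6]
opening: 0.52
grasp_force: 41.7
```

arm_command:
  deltas:
    - {"hand": 30, "tx": 0, "ty": 0, "tz": 0.7, "wx": 0, "wy": 0, "wz": 0}
    - {"hand": 30, "tx": 0, "ty": 0, "tz": 0, "wx": 0, "wy": 0, "wz": 0}
    - {"hand": 30, "tx": 0, "ty": 0, "tz": 0, "wx": 0, "wy": 0, "wz": 0}

```text
clock: 7.75
eef_pos: [431.7, -375.8, 100.5]
tcp_rot: [3.141, 0.001, 1.571]
contact_force: [-2.1, 1.6, 5.8]
opening: 0.52
grasp_force: 42.5
```

arm_command:
  deltas:
    - {"hand": 50, "tx": 0, "ty": 0, "tz": 0, "wx": 0, "wy": 0, "wz": 0}
    - {"hand": 65, "tx": 0, "ty": 0, "tz": 0, "wx": 0, "wy": 0, "wz": 0}
    - {"hand": 85, "tx": 0, "ty": 0, "tz": 0, "wx": 0, "wy": 0, "wz": 0}
    - {"hand": 85, "tx": 0, "ty": 0, "tz": 0, "wx": 0, "wy": 0, "wz": 0}
    - {"hand": 85, "tx": 0, "ty": 0, "tz": -20, "wx": 0, "wy": 0, "wz": 0}
    - {"hand": 85, "tx": 0, "ty": 0, "tz": -30, "wx": 0, "wy": 0, "wz": 0}
    - {"hand": 85, "tx": 0, "ty": 0, "tz": -30, "wx": 0, "wy": 0, "wz": 0}
    - {"hand": 85, "tx": 0, "ty": 0, "tz": -10, "wx": 0, "wy": 0, "wz": 0}

```text
clock: 8.75
eef_pos: [432.3, -376.2, 191.6]
tcp_rot: [3.139, 0.002, 1.571]
contact_force: [0.0, -0.0, -0.9]
opening: 0.991
grasp_force: 0.0
```

arm_command:
  deltas:
    - {"hand": 85, "tx": 30, "ty": 10, "tz": 0, "wx": 0, "wy": 0, "wz": 0}
    - {"hand": 85, "tx": 54, "ty": 18, "tz": 0, "wx": 0, "wy": 0, "wz": 0}
    - {"hand": 85, "tx": 54, "ty": 18, "tz": 0, "wx": 0, "wy": 0, "wz": 0}
    - {"hand": 85, "tx": 54, "ty": 18, "tz": 0, "wx": 0, "wy": 0, "wz": 0}
    - {"hand": 85, "tx": 54, "ty": 18, "tz": 0, "wx": 0, "wy": 0, "wz": 0}
    - {"hand": 85, "tx": 54, "ty": 18, "tz": 0, "wx": 0, "wy": 0, "wz": 0}
    - {"hand": 85, "tx": 54, "ty": 18, "tz": 0, "wx": 0, "wy": 0, "wz": 0}
    - {"hand": 85, "tx": 26, "ty": 4, "tz": 0, "wx": 0, "wy": 0, "wz": 0}

```text
clock: 9.75
eef_pos: [553.9, 7.2, 188.9]
tcp_rot: [-3.141, -0.0, 1.573]
contact_force: [0.4, -0.6, -0.6]
opening: 0.996
grasp_force: 0.0
```

```bash
python3 - <<'E'
from h import *
f=grab("scene"); save(f,"s3.png",(200,80,380,230),4)
print(r.sense()["eef_pos"])
E
```

```text
[553.8925435    8.89516394 188.92071572]
```

View pics/s3.png

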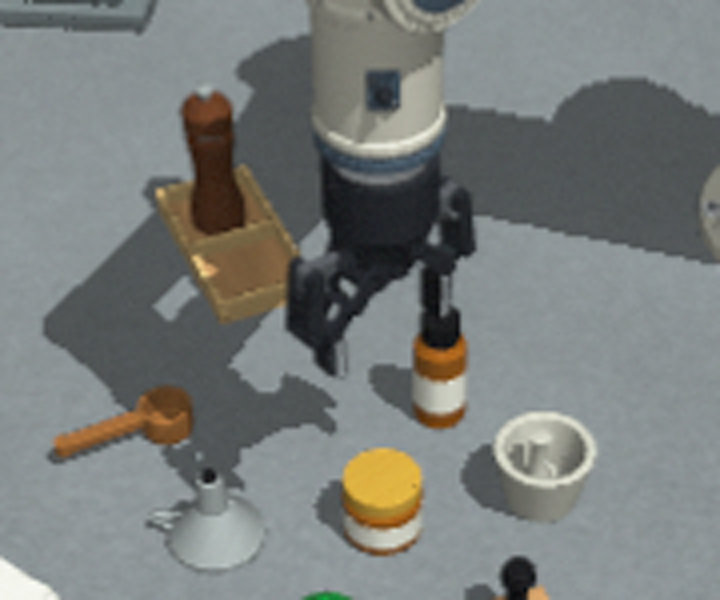

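The mill stands upright in the far place at crop (215,210), and the jar at (383,500) is undisturbed under the gripper.

arm_command:
  deltas:
    - {"hand": 85, "tx": -5, "ty": 0, "tz": 25, "wx": 0, "wy": 0, "wz": 0}
    - {"hand": 85, "tx": 0, "ty": 0, "tz": 40, "wx": 0, "wy": 0, "wz": 0}
    - {"hand": 85, "tx": 0, "ty": 0, "tz": 40, "wx": 0, "wy": 0, "wz": 0}
    - {"hand": 85, "tx": 0, "ty": 0, "tz": 30, "wx": 0, "wy": 0, "wz": 0}
    - {"hand": 85, "tx": 0, "ty": 0, "tz": 20, "wx": 0, "wy": 0, "wz": 0}
    - {"hand": 85, "tx": 0, "ty": 0, "tz": 10, "wx": 0, "wy": 0, "wz": 0}
    - {"hand": 85, "tx": 0, "ty": 0, "tz": 2, "wx": 0, "wy": 0, "wz": 0}
    - {"hand": 70, "tx": 0, "ty": 0, "tz": 0, "wx": 0, "wy": 0, "wz": 0}

```text
clock: 10.8
eef_pos: [553.9, -0.6, 23.4]
tcp_rot: [3.141, 0.0, 1.571]
contact_force: [0.3, 0.0, -1.0]
opening: 0.827
grasp_force: 0.0
```

arm_command:
  deltas:
    - {"hand": 65, "tx": 0, "ty": 0, "tz": 0, "wx": 0, "wy": 0, "wz": 0}
    - {"hand": 45, "tx": 0, "ty": 0, "tz": 0, "wx": 0, "wy": 0, "wz": 0}
    - {"hand": 45, "tx": 0, "ty": 0, "tz": 0, "wx": 0, "wy": 0, "wz": 0}
    - {"hand": 45, "tx": 0, "ty": 0, "tz": 0, "wx": 0, "wy": 0, "wz": 0}

```text
clock: 11.3
eef_pos: [554.6, -0.6, 24.4]
tcp_rot: [3.139, 0.0, 1.571]
contact_force: [-1.2, -0.4, 10.3]
opening: 0.699
grasp_force: 41.2
```

arm_command:
  deltas:
    - {"hand": 45, "tx": 0, "ty": 0, "tz": -10, "wx": 0, "wy": 0, "wz": 0}
    - {"hand": 45, "tx": 0, "ty": 0, "tz": -25, "wx": 0, "wy": 0, "wz": 0}
    - {"hand": 45, "tx": 0, "ty": 0, "tz": -25, "wx": 0, "wy": 0, "wz": 0}
    - {"hand": 45, "tx": -15, "ty": -5, "tz": 0, "wx": 0, "wy": 0, "wz": 0}
    - {"hand": 45, "tx": -30, "ty": -10, "tz": 0, "wx": 0, "wy": 0, "wz": 0}
    - {"hand": 45, "tx": -40, "ty": -13, "tz": 0, "wx": 0, "wy": 0, "wz": 0}
    - {"hand": 45, "tx": -40, "ty": -13, "tz": 0, "wx": 0, "wy": 0, "wz": 0}
    - {"hand": 45, "tx": -40, "ty": -13, "tz": 0, "wx": 0, "wy": 0, "wz": 0}

```text
clock: 12.3
eef_pos: [497.7, -167.2, 81.9]
tcp_rot: [-3.14, -0.0, 1.571]
contact_force: [-0.4, -0.4, -2.1]
opening: 0.7
grasp_force: 44.3
```

arm_command:
  deltas:
    - {"hand": 45, "tx": -40, "ty": -13, "tz": 0, "wx": 0, "wy": 0, "wz": 0}
    - {"hand": 45, "tx": -40, "ty": -13, "tz": 0, "wx": 0, "wy": 0, "wz": 0}
    - {"hand": 45, "tx": -30, "ty": -10, "tz": 0, "wx": 0, "wy": 0, "wz": 0}
    - {"hand": 45, "tx": -18, "ty": -6, "tz": 0, "wx": 0, "wy": 0, "wz": 0}
    - {"hand": 45, "tx": -5, "ty": -2, "tz": 0, "wx": 0, "wy": 0, "wz": 0}
    - {"hand": 45, "tx": 0, "ty": 0, "tz": 0, "wx": 0, "wy": 0, "wz": 0}
    - {"hand": 45, "tx": 0, "ty": 0, "tz": 0, "wx": 0, "wy": 0, "wz": 0}

```text
clock: 13.18
eef_pos: [455.8, -297.6, 82.8]
tcp_rot: [-3.141, -0.0, 1.572]
contact_force: [0.3, -0.2, -2.4]
opening: 0.699
grasp_force: 44.3
```

```bash
python3 - <<'E'
from h import *
f=grab("scene"); save(f,"s4.png",(210,80,330,180),5)
print(r.sense()["eef_pos"])
E
```

```text
[ 455.81534655 -297.63594243   82.8428524 ]
```

View pics/s4.png

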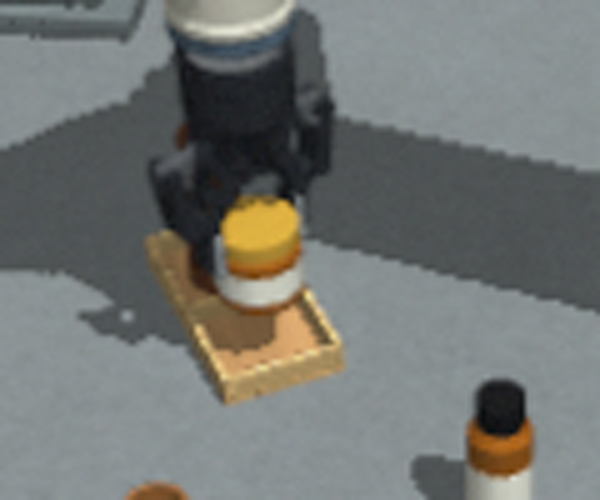

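The jar is held level just above the near place, with its lid at crop (261,227). I'll check its lateral position before lowering.

```bash
python3 - <<'E'
from h import *
f=grab("scene"); hsv=cv2.cvtColor(f["image"],cv2.COLOR_RGB2HSV)
print(onz(f,210+(261.5)/5-.5,80+(222)/5-.5,118))
for p in [(456,-294,118),(456,-294,59)]: print((proj(f,p)-[209.5,79.5])*5)
T=[(0,42.5),(0,-42.5)]
# tray corners via rim
for a,b in((45,87.5),(-45,87.5)):
    x,y=444+.957*a+.289*b,-335-.289*a+.957*b; print((proj(f,(x,y,24))-[209.5,79.5])*5)
E
```

```text
[ 452.42215067 -291.79649801  118.        ]
[255.32185711 222.63568193]
[261.79854513 289.79468206]
[226.7147994  384.26483473]
[347.29707827 348.59963357]
```

arm_command:
  deltas:
    - {"hand": 45, "tx": -1.5, "ty": 0, "tz": 10, "wx": 0, "wy": 0, "wz": 0}
    - {"hand": 45, "tx": 0, "ty": 0, "tz": 18, "wx": 0, "wy": 0, "wz": 0}
    - {"hand": 45, "tx": 0, "ty": 0, "tz": 12, "wx": 0, "wy": 0, "wz": 0}
    - {"hand": 45, "tx": 0, "ty": 0, "tz": 7, "wx": 0, "wy": 0, "wz": 0}
    - {"hand": 45, "tx": 0, "ty": 0, "tz": 3, "wx": 0, "wy": 0, "wz": 0}
    - {"hand": 45, "tx": 0, "ty": 0, "tz": 1, "wx": 0, "wy": 0, "wz": 0}
    - {"hand": 45, "tx": 0, "ty": 0, "tz": 0.5, "wx": 0, "wy": 0, "wz": 0}
    - {"hand": 45, "tx": 0, "ty": 0, "tz": 0, "wx": 0, "wy": 0, "wz": 0}

```text
clock: 14.28
eef_pos: [455.8, -300.2, 31.7]
tcp_rot: [3.141, 0.0, 1.571]
contact_force: [-0.1, -0.2, -1.9]
opening: 0.697
grasp_force: 44.3
```

arm_command:
  deltas:
    - {"hand": 45, "tx": 0, "ty": 0, "tz": 0.6, "wx": 0, "wy": 0, "wz": 0}
    - {"hand": 45, "tx": 0, "ty": 0, "tz": 0, "wx": 0, "wy": 0, "wz": 0}
    - {"hand": 45, "tx": 0, "ty": 0, "tz": 0, "wx": 0, "wy": 0, "wz": 0}

```text
clock: 14.65
eef_pos: [455.6, -300.1, 30.8]
tcp_rot: [3.142, 0.0, 1.571]
contact_force: [0.6, 0.4, -2.5]
opening: 0.703
grasp_force: 44.3
```

arm_command:
  deltas:
    - {"hand": 45, "tx": 0, "ty": 0, "tz": 0.6, "wx": 0, "wy": 0, "wz": 0}
    - {"hand": 45, "tx": 0, "ty": 0, "tz": 0, "wx": 0, "wy": 0, "wz": 0}
    - {"hand": 45, "tx": 0, "ty": 0, "tz": 0, "wx": 0, "wy": 0, "wz": 0}

```text
clock: 15.02
eef_pos: [455.6, -300.1, 30.5]
tcp_rot: [3.141, 0.0, 1.571]
contact_force: [-2.2, 0.5, 4.8]
opening: 0.699
grasp_force: 45.0
```

arm_command:
  deltas:
    - {"hand": 68, "tx": 0, "ty": 0, "tz": 0, "wx": 0, "wy": 0, "wz": 0}
    - {"hand": 85, "tx": 0, "ty": 0, "tz": 0, "wx": 0, "wy": 0, "wz": 0}
    - {"hand": 85, "tx": 0, "ty": 0, "tz": 0, "wx": 0, "wy": 0, "wz": 0}
    - {"hand": 85, "tx": 0, "ty": 0, "tz": -15, "wx": 0, "wy": 0, "wz": 0}
    - {"hand": 85, "tx": 0, "ty": 0, "tz": -35, "wx": 0, "wy": 0, "wz": 0}
    - {"hand": 85, "tx": 0, "ty": 0, "tz": -45, "wx": 0, "wy": 0, "wz": 0}
    - {"hand": 85, "tx": 0, "ty": 0, "tz": -25, "wx": 0, "wy": 0, "wz": 0}
    - {"hand": 85, "tx": 25, "ty": -2, "tz": 0, "wx": 0, "wy": 0, "wz": 0}

```text
clock: 16.02
eef_pos: [455.2, -276.3, 153.1]
tcp_rot: [3.137, 0.003, 1.569]
contact_force: [-0.0, 0.4, -0.9]
opening: 0.998
grasp_force: 0.0
```

arm_command:
  deltas:
    - {"hand": 85, "tx": 50, "ty": -4, "tz": 0, "wx": 0, "wy": 0, "wz": 0}
    - {"hand": 85, "tx": 50, "ty": -4, "tz": 0, "wx": 0, "wy": 0, "wz": 0}
    - {"hand": 85, "tx": 50, "ty": -3, "tz": 0, "wx": 0, "wy": 0, "wz": 0}
    - {"hand": 85, "tx": 40, "ty": -2, "tz": 0, "wx": 0, "wy": 0, "wz": 0}
    - {"hand": 85, "tx": 25, "ty": -2, "tz": 0, "wx": 0, "wy": 0, "wz": 0}
    - {"hand": 85, "tx": 0, "ty": 0, "tz": 0, "wx": 0, "wy": 0, "wz": 0}
    - {"hand": 85, "tx": 0, "ty": 0, "tz": 0, "wx": 0, "wy": 0, "wz": 0}

```text
clock: 16.9
eef_pos: [438.1, -60.0, 149.9]
tcp_rot: [-3.141, 0.0, 1.572]
contact_force: [0.6, -1.7, 0.4]
opening: 0.993
grasp_force: 0.0
```

```bash
python3 - <<'E'
from h import *
f=grab("scene"); save(f,"s5.png",(200,90,400,240),4)
E
```

```text
(no output)
```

View pics/s5.png

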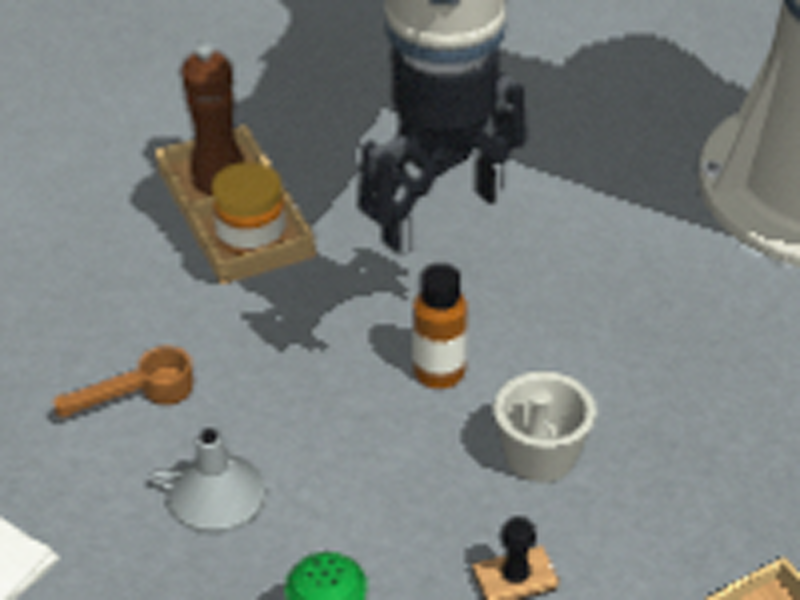

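The jar and the mill both stand in their places, at crop (248,205) and (212,120). The bottle at (440,325) is directly under the open gripper.

arm_command:
  deltas:
    - {"hand": 85, "tx": 0, "ty": 0, "tz": 20, "wx": 0, "wy": 0, "wz": 0}
    - {"hand": 85, "tx": 0, "ty": 0, "tz": 30, "wx": 0, "wy": 0, "wz": 0}
    - {"hand": 85, "tx": 0, "ty": 0, "tz": 30, "wx": 0, "wy": 0, "wz": 0}
    - {"hand": 85, "tx": 0, "ty": 0, "tz": 20, "wx": 0, "wy": 0, "wz": 0}
    - {"hand": 85, "tx": 0, "ty": 0, "tz": 10, "wx": 0, "wy": 0, "wz": 0}
    - {"hand": 85, "tx": 0, "ty": 0, "tz": 4, "wx": 0, "wy": 0, "wz": 0}
    - {"hand": 60, "tx": 0, "ty": 0, "tz": 0, "wx": 0, "wy": 0, "wz": 0}
    - {"hand": 50, "tx": 0, "ty": 0, "tz": 0, "wx": 0, "wy": 0, "wz": 0}

```text
clock: 17.95
eef_pos: [439.0, -60.2, 36.8]
tcp_rot: [3.14, 0.0, 1.571]
contact_force: [-0.4, -0.4, -0.5]
opening: 0.602
grasp_force: 0.0
```

arm_command:
  deltas:
    - {"hand": 45, "tx": 0, "ty": 0, "tz": 0, "wx": 0, "wy": 0, "wz": 0}
    - {"hand": 28, "tx": 0, "ty": 0, "tz": 0, "wx": 0, "wy": 0, "wz": 0}
    - {"hand": 28, "tx": 0, "ty": 0, "tz": 0, "wx": 0, "wy": 0, "wz": 0}
    - {"hand": 28, "tx": 0, "ty": 0, "tz": 0, "wx": 0, "wy": 0, "wz": 0}
    - {"hand": 28, "tx": 0, "ty": 0, "tz": 0, "wx": 0, "wy": 0, "wz": 0}

```text
clock: 18.58
eef_pos: [439.0, -60.0, 36.8]
tcp_rot: [3.141, 0.0, 1.571]
contact_force: [-1.0, 0.3, 4.9]
opening: 0.503
grasp_force: 40.0
```

arm_command:
  deltas:
    - {"hand": 28, "tx": 0, "ty": 0, "tz": -10, "wx": 0, "wy": 0, "wz": 0}
    - {"hand": 28, "tx": 0, "ty": 0, "tz": -25, "wx": 0, "wy": 0, "wz": 0}
    - {"hand": 28, "tx": 0, "ty": 0, "tz": -35, "wx": 0, "wy": 0, "wz": 0}
    - {"hand": 28, "tx": 0, "ty": 0, "tz": -30, "wx": 0, "wy": 0, "wz": 0}
    - {"hand": 28, "tx": 5, "ty": 1, "tz": -10, "wx": 0, "wy": 0, "wz": 0}
    - {"hand": 28, "tx": 23, "ty": 5, "tz": 0, "wx": 0, "wy": 0, "wz": 0}
    - {"hand": 28, "tx": 40, "ty": 8, "tz": 0, "wx": 0, "wy": 0, "wz": 0}
    - {"hand": 28, "tx": 45, "ty": 9, "tz": 0, "wx": 0, "wy": 0, "wz": 0}

```text
clock: 19.58
eef_pos: [461.2, 54.1, 145.7]
tcp_rot: [-3.141, 0.0, 1.57]
contact_force: [1.0, -0.2, -1.0]
opening: 0.5
grasp_force: 41.1
```

arm_command:
  deltas:
    - {"hand": 28, "tx": 45, "ty": 9, "tz": 0, "wx": 0, "wy": 0, "wz": 0}
    - {"hand": 28, "tx": 45, "ty": 9, "tz": 0, "wx": 0, "wy": 0, "wz": 0}
    - {"hand": 28, "tx": 45, "ty": 9, "tz": 0, "wx": 0, "wy": 0, "wz": 0}
    - {"hand": 28, "tx": 45, "ty": 9, "tz": 0, "wx": 0, "wy": 0, "wz": 0}
    - {"hand": 28, "tx": 45, "ty": 9, "tz": 0, "wx": 0, "wy": 0, "wz": 0}
    - {"hand": 28, "tx": 45, "ty": 9, "tz": 0, "wx": 0, "wy": 0, "wz": 0}
    - {"hand": 28, "tx": 30, "ty": 7, "tz": 0, "wx": 0, "wy": 0, "wz": 0}
    - {"hand": 28, "tx": 15, "ty": 3, "tz": 0, "wx": 0, "wy": 0, "wz": 0}

```text
clock: 20.58
eef_pos: [525.0, 369.4, 145.1]
tcp_rot: [-3.141, 0.001, 1.572]
contact_force: [-0.2, 0.0, -1.4]
opening: 0.5
grasp_force: 41.0
```

arm_command:
  deltas:
    - {"hand": 28, "tx": 5, "ty": 0, "tz": 10, "wx": 0, "wy": 0, "wz": 0}
    - {"hand": 28, "tx": 0, "ty": 0, "tz": 20, "wx": 0, "wy": 0, "wz": 0}
    - {"hand": 28, "tx": 0, "ty": 0, "tz": 20, "wx": 0, "wy": 0, "wz": 0}
    - {"hand": 28, "tx": 0, "ty": 0, "tz": 10, "wx": 0, "wy": 0, "wz": 0}
    - {"hand": 28, "tx": 0, "ty": 0, "tz": 0, "wx": 0, "wy": 0, "wz": 0}
    - {"hand": 28, "tx": 0, "ty": 0, "tz": 0, "wx": 0, "wy": 0, "wz": 0}

```text
clock: 21.32
eef_pos: [526.0, 373.1, 86.6]
tcp_rot: [3.141, -0.0, 1.571]
contact_force: [0.9, 1.0, -2.5]
opening: 0.503
grasp_force: 41.0
```

```bash
python3 - <<'E'
from h import *
f=grab("scene"); save(f,"s6.png",(310,160,470,320),3.7)
print(r.sense()["eef_pos"])
for nm,a,b in(("sqfar",35.5,42.5),("sqnear",35.5,-42.5),("c",80.5,87.5),("c",-80.5,87.5),("c",80.5,-87.5)):
    x,y=484+.9835*a+.1805*b,338-.1805*a+.9835*b; print(nm,x,y,(proj(f,(x,y,24 if nm=="c" else 6))-[309.5,159.5])*3.7)
E
```

```text
[526.05632823 373.18159525  86.8595398 ]
sqfar 526.5855 373.39099999999996 [305.5439762  456.04579683]
sqnear 511.24300000000005 289.7935 [235.68399265 372.95078627]
c 578.9655 409.52599999999995 [300.0545904  520.49338221]
c 420.622 438.5865 [469.18186676 416.68680389]
c 547.3779999999999 237.41349999999997 [155.96302813 343.28906392]
```

View pics/s6.png

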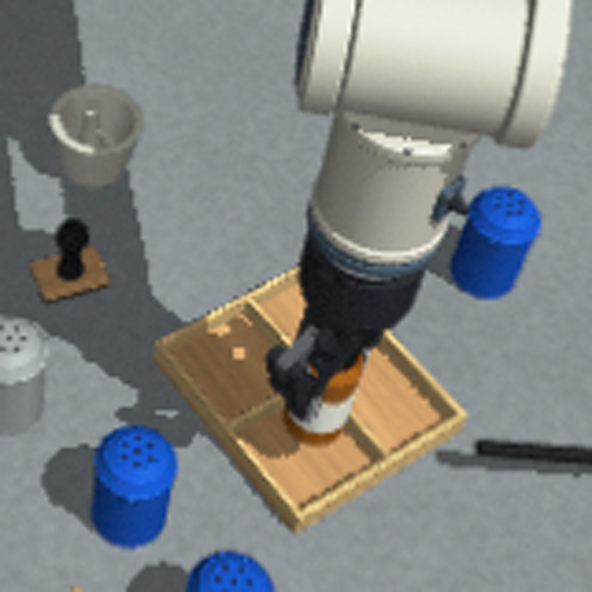

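The bottle is upright over the far square place at crop (320,420), and the tray corners at (300,525), (465,415) and (157,348) agree with the computed ones.

arm_command:
  deltas:
    - {"hand": 28, "tx": 0, "ty": 0, "tz": 10, "wx": 0, "wy": 0, "wz": 0}
    - {"hand": 28, "tx": 0, "ty": 0, "tz": 15, "wx": 0, "wy": 0, "wz": 0}
    - {"hand": 28, "tx": 0, "ty": 0, "tz": 10, "wx": 0, "wy": 0, "wz": 0}
    - {"hand": 28, "tx": 0, "ty": 0, "tz": 6, "wx": 0, "wy": 0, "wz": 0}
    - {"hand": 28, "tx": 0, "ty": 0, "tz": 2, "wx": 0, "wy": 0, "wz": 0}
    - {"hand": 28, "tx": 0, "ty": 0, "tz": 0.5, "wx": 0, "wy": 0, "wz": 0}
    - {"hand": 28, "tx": 0, "ty": 0, "tz": 0, "wx": 0, "wy": 0, "wz": 0}
    - {"hand": 28, "tx": 0, "ty": 0, "tz": 0, "wx": 0, "wy": 0, "wz": 0}

```text
clock: 22.38
eef_pos: [525.8, 373.1, 42.9]
tcp_rot: [3.141, -0.0, 1.571]
contact_force: [0.5, 0.1, -1.1]
opening: 0.502
grasp_force: 41.1
```

arm_command:
  deltas:
    - {"hand": 28, "tx": 0, "ty": 0, "tz": 0.5, "wx": 0, "wy": 0, "wz": 0}
    - {"hand": 28, "tx": 0, "ty": 0, "tz": 0, "wx": 0, "wy": 0, "wz": 0}
    - {"hand": 28, "tx": 0, "ty": 0, "tz": 0, "wx": 0, "wy": 0, "wz": 0}

```text
clock: 22.75
eef_pos: [525.9, 373.2, 42.8]
tcp_rot: [3.141, -0.0, 1.571]
contact_force: [-0.4, -0.3, 5.3]
opening: 0.502
grasp_force: 41.7
```

arm_command:
  deltas:
    - {"hand": 52, "tx": 0, "ty": 0, "tz": 0, "wx": 0, "wy": 0, "wz": 0}
    - {"hand": 75, "tx": 0, "ty": 0, "tz": 0, "wx": 0, "wy": 0, "wz": 0}
    - {"hand": 80, "tx": 0, "ty": 0, "tz": 0, "wx": 0, "wy": 0, "wz": 0}
    - {"hand": 85, "tx": 0, "ty": 0, "tz": -15, "wx": 0, "wy": 0, "wz": 0}
    - {"hand": 85, "tx": 0, "ty": 0, "tz": -35, "wx": 0, "wy": 0, "wz": 0}
    - {"hand": 85, "tx": 0, "ty": 0, "tz": -45, "wx": 0, "wy": 0, "wz": 0}
    - {"hand": 85, "tx": 0, "ty": 0, "tz": -20, "wx": 0, "wy": 0, "wz": 0}
    - {"hand": 85, "tx": -20, "ty": 16, "tz": 0, "wx": 0, "wy": 0, "wz": 0}

```text
clock: 23.75
eef_pos: [542.0, 354.4, 159.8]
tcp_rot: [3.139, -0.002, 1.573]
contact_force: [0.2, -0.6, -0.4]
opening: 0.997
grasp_force: 0.0
```

arm_command:
  deltas:
    - {"hand": 85, "tx": -40, "ty": 30, "tz": 0, "wx": 0, "wy": 0, "wz": 0}
    - {"hand": 85, "tx": -45, "ty": 33, "tz": 0, "wx": 0, "wy": 0, "wz": 0}
    - {"hand": 85, "tx": -45, "ty": 33, "tz": 0, "wx": 0, "wy": 0, "wz": 0}
    - {"hand": 85, "tx": -24, "ty": 17, "tz": 0, "wx": 0, "wy": 0, "wz": 0}
    - {"hand": 85, "tx": -5, "ty": 3, "tz": 0, "wx": 0, "wy": 0, "wz": 0}
    - {"hand": 85, "tx": 0, "ty": 0, "tz": 0, "wx": 0, "wy": 0, "wz": 0}
    - {"hand": 85, "tx": 0, "ty": 0, "tz": 0, "wx": 0, "wy": 0, "wz": 0}

```text
clock: 24.62
eef_pos: [656.8, 195.0, 157.1]
tcp_rot: [-3.141, -0.0, 1.572]
contact_force: [-0.0, 1.2, -0.5]
opening: 0.994
grasp_force: 0.0
```

```bash
python3 - <<'E'
from h import *
f=grab("scene"); save(f,"s7.png",(250,150,450,330),3.3)
E
```

```text
(no output)
```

View pics/s7.png

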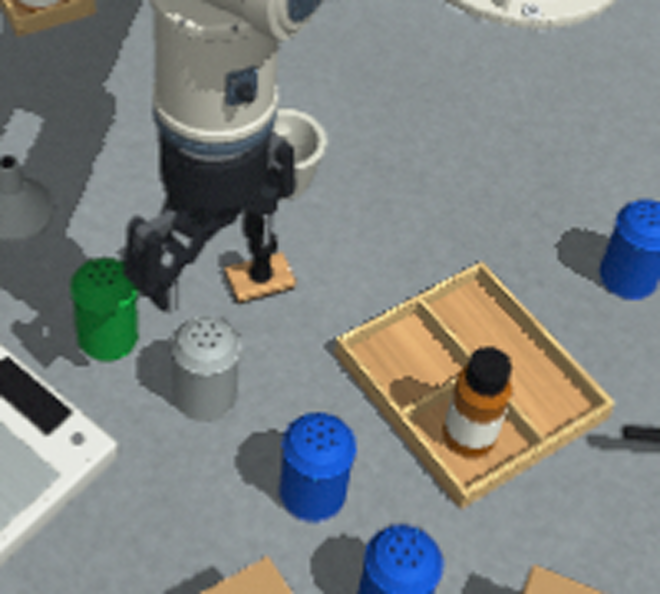

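The bottle stands upright in its square at crop (482,400). The grey shaker at (207,370) is under the gripper, clear of the green (105,310) and blue (317,465) ones.

arm_command:
  deltas:
    - {"hand": 85, "tx": 0, "ty": 0, "tz": 20, "wx": 0, "wy": 0, "wz": 0}
    - {"hand": 85, "tx": 0, "ty": 0, "tz": 35, "wx": 0, "wy": 0, "wz": 0}
    - {"hand": 85, "tx": 0, "ty": 0, "tz": 35, "wx": 0, "wy": 0, "wz": 0}
    - {"hand": 85, "tx": 0, "ty": 0, "tz": 25, "wx": 0, "wy": 0, "wz": 0}
    - {"hand": 85, "tx": 0, "ty": 0, "tz": 12, "wx": 0, "wy": 0, "wz": 0}
    - {"hand": 85, "tx": 0, "ty": 0, "tz": 5, "wx": 0, "wy": 0, "wz": 0}
    - {"hand": 65, "tx": 0, "ty": 0, "tz": 0, "wx": 0, "wy": 0, "wz": 0}
    - {"hand": 60, "tx": 0, "ty": 0, "tz": 0, "wx": 0, "wy": 0, "wz": 0}

```text
clock: 25.68
eef_pos: [658.3, 194.2, 26.2]
tcp_rot: [3.14, -0.0, 1.571]
contact_force: [-0.2, 0.1, 0.1]
opening: 0.702
grasp_force: 0.0
```

arm_command:
  deltas:
    - {"hand": 55, "tx": 0, "ty": 0, "tz": 0, "wx": 0, "wy": 0, "wz": 0}
    - {"hand": 38, "tx": 0, "ty": 0, "tz": 0, "wx": 0, "wy": 0, "wz": 0}
    - {"hand": 38, "tx": 0, "ty": 0, "tz": 0, "wx": 0, "wy": 0, "wz": 0}
    - {"hand": 38, "tx": 0, "ty": 0, "tz": 0, "wx": 0, "wy": 0, "wz": 0}
    - {"hand": 38, "tx": 0, "ty": 0, "tz": 0, "wx": 0, "wy": 0, "wz": 0}

```text
clock: 26.3
eef_pos: [658.6, 194.2, 26.4]
tcp_rot: [3.139, -0.001, 1.571]
contact_force: [1.4, -1.6, 6.9]
opening: 0.619
grasp_force: 42.5
```

arm_command:
  deltas:
    - {"hand": 38, "tx": 0, "ty": 0, "tz": -10, "wx": 0, "wy": 0, "wz": 0}
    - {"hand": 38, "tx": 0, "ty": 0, "tz": -25, "wx": 0, "wy": 0, "wz": 0}
    - {"hand": 38, "tx": 0, "ty": 0, "tz": -25, "wx": 0, "wy": 0, "wz": 0}
    - {"hand": 38, "tx": 6, "ty": -10, "tz": -10, "wx": 0, "wy": 0, "wz": 0}
    - {"hand": 38, "tx": 18, "ty": -28, "tz": 0, "wx": 0, "wy": 0, "wz": 0}
    - {"hand": 38, "tx": 24, "ty": -36, "tz": 0, "wx": 0, "wy": 0, "wz": 0}
    - {"hand": 38, "tx": 24, "ty": -36, "tz": 0, "wx": 0, "wy": 0, "wz": 0}
    - {"hand": 38, "tx": 16, "ty": -25, "tz": 0, "wx": 0, "wy": 0, "wz": 0}

```text
clock: 27.3
eef_pos: [519.5, 282.6, 94.6]
tcp_rot: [-3.14, 0.001, 1.571]
contact_force: [-0.5, 0.1, -2.5]
opening: 0.618
grasp_force: 42.4
```

arm_command:
  deltas:
    - {"hand": 38, "tx": 7.5, "ty": -12.5, "tz": 0, "wx": 0, "wy": 0, "wz": 0}
    - {"hand": 38, "tx": 0, "ty": 0, "tz": 10, "wx": 0, "wy": 0, "wz": 0}
    - {"hand": 38, "tx": 0, "ty": 0, "tz": 15, "wx": 0, "wy": 0, "wz": 0}
    - {"hand": 38, "tx": 0, "ty": 0, "tz": 10, "wx": 0, "wy": 0, "wz": 0}
    - {"hand": 38, "tx": 0, "ty": 0, "tz": 0, "wx": 0, "wy": 0, "wz": 0}
    - {"hand": 38, "tx": 0, "ty": 0, "tz": 0, "wx": 0, "wy": 0, "wz": 0}

```text
clock: 28.05
eef_pos: [510.4, 289.3, 60.1]
tcp_rot: [-3.141, 0.0, 1.57]
contact_force: [-1.0, 0.8, -1.7]
opening: 0.621
grasp_force: 42.4
```

```bash
python3 - <<'E'
from h import *
f=grab("scene"); save(f,"s8.png",(310,160,470,310),4)
print(r.sense()["eef_pos"])
E
```

```text
[510.51092805 289.4167382   60.36186168]
```

View pics/s8.png

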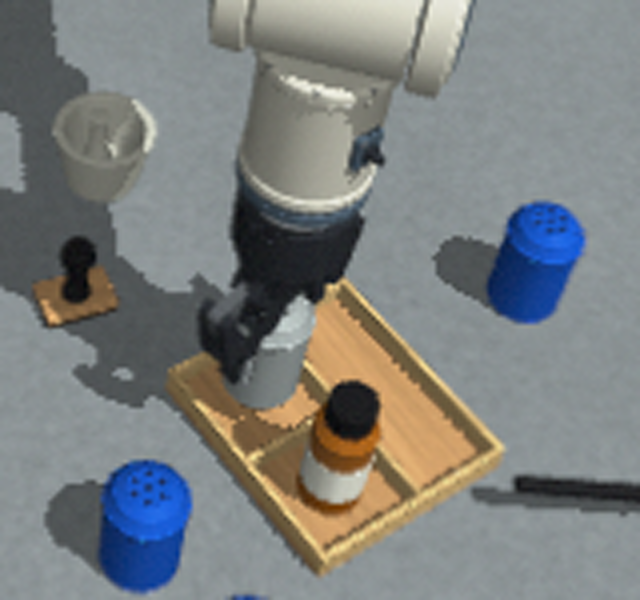

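The shaker hangs upright over the near square at crop (268,370), clear of the bottle at (342,445).

arm_command:
  deltas:
    - {"hand": 38, "tx": 0, "ty": 0, "tz": 9, "wx": 0, "wy": 0, "wz": 0}
    - {"hand": 38, "tx": 0, "ty": 0, "tz": 9, "wx": 0, "wy": 0, "wz": 0}
    - {"hand": 38, "tx": 0, "ty": 0, "tz": 6, "wx": 0, "wy": 0, "wz": 0}
    - {"hand": 38, "tx": 0, "ty": 0, "tz": 2.5, "wx": 0, "wy": 0, "wz": 0}
    - {"hand": 38, "tx": 0, "ty": 0, "tz": 1, "wx": 0, "wy": 0, "wz": 0}
    - {"hand": 38, "tx": 0, "ty": 0, "tz": 0.5, "wx": 0, "wy": 0, "wz": 0}
    - {"hand": 38, "tx": 0, "ty": 0, "tz": 0, "wx": 0, "wy": 0, "wz": 0}
    - {"hand": 38, "tx": 0, "ty": 0, "tz": 0, "wx": 0, "wy": 0, "wz": 0}

```text
clock: 29.1
eef_pos: [510.2, 289.5, 32.4]
tcp_rot: [3.141, -0.0, 1.571]
contact_force: [-0.3, 0.4, -1.1]
opening: 0.619
grasp_force: 42.4
```

arm_command:
  deltas:
    - {"hand": 38, "tx": 0, "ty": 0, "tz": 0.6, "wx": 0, "wy": 0, "wz": 0}
    - {"hand": 38, "tx": 0, "ty": 0, "tz": 0, "wx": 0, "wy": 0, "wz": 0}
    - {"hand": 38, "tx": 0, "ty": 0, "tz": 0, "wx": 0, "wy": 0, "wz": 0}

```text
clock: 29.48
eef_pos: [510.2, 289.6, 32.3]
tcp_rot: [3.141, -0.0, 1.571]
contact_force: [-2.0, -1.2, 6.7]
opening: 0.617
grasp_force: 43.1
```

arm_command:
  deltas:
    - {"hand": 62, "tx": 0, "ty": 0, "tz": 0, "wx": 0, "wy": 0, "wz": 0}
    - {"hand": 75, "tx": 0, "ty": 0, "tz": 0, "wx": 0, "wy": 0, "wz": 0}
    - {"hand": 80, "tx": 0, "ty": 0, "tz": 0, "wx": 0, "wy": 0, "wz": 0}
    - {"hand": 80, "tx": 0, "ty": 0, "tz": -15, "wx": 0, "wy": 0, "wz": 0}
    - {"hand": 80, "tx": 0, "ty": 0, "tz": -35, "wx": 0, "wy": 0, "wz": 0}
    - {"hand": 60, "tx": 0, "ty": 0, "tz": -45, "wx": 0, "wy": 0, "wz": 0}
    - {"hand": 40, "tx": 0, "ty": 0, "tz": -35, "wx": 0, "wy": 0, "wz": 0}

```text
clock: 30.35
eef_pos: [510.5, 289.7, 164.5]
tcp_rot: [3.14, -0.001, 1.571]
contact_force: [0.9, 0.1, 0.7]
opening: 0.528
grasp_force: 0.0
```

```bash
python3 - <<'E'
from h import *
f=grab("top"); g=grab("scene"); print(r.sense()["eef_pos"])
def pts(f,box):
    hsv=cv2.cvtColor(f["image"],cv2.COLOR_RGB2HSV); x0,y0,x1,y1=box
    m=cv2.inRange(hsv,np.array((4,90,50)),np.array((22,255,255))); z=m*0; z[y0:y1,x0:x1]=m[y0:y1,x0:x1]
    c=max(cv2.findContours(z,cv2.RETR_EXTERNAL,cv2.CHAIN_APPROX_NONE)[0],key=cv2.contourArea)
    mm=m*0; cv2.drawContours(mm,[c],-1,255,-1); return np.argwhere(mm)[:,::-1]
for nm,F,box in(("top",f,(385,100,425,160)),("scene",g,(205,165,255,200))):
    P=np.array([onz(F,*p,30)[:2] for p in pts(F,box)])
    # handle points: the farther x half
    h=P[P[:,0]>655]; l=cv2.fitLine(h.astype(np.float32),cv2.DIST_L2,0,.01,.01).ravel()
    d=l[:2]*np.sign(l[0]); s=(P-l[2:])@d; end=l[2:]+d*s.max()
    print(nm,"handle dir",d,"ang",np.arctan2(d[1],d[0]),"end",end,"length",np.ptp(s),"grasp(50 from end)",end-50*d)
c=np.vstack([(u,v) for u,v in [(0,0)]])
a=f["image"][95:165,380:430,::-1]; b=g["image"][155:205,200:262,::-1]
A=cv2.resize(a,(350,490),interpolation=cv2.INTER_CUBIC);B=cv2.resize(b,(434,350),interpolation=cv2.INTER_CUBIC)
o=np.zeros((490,784,3),np.uint8);o[:,:350]=A;o[:350,350:]=B;cv2.imwrite("pics/sc.png",o)
E
```

```text
[512.41331928 290.81210488 166.8128778 ]
top handle dir [ 0.967429   -0.25314248] ang -0.25592718 end [ 711.15552328 -215.33203992] length 118.47248149581716 grasp(50 from end) [ 662.78407476 -202.67491635]
scene handle dir [ 0.96852756 -0.2489063 ] ang -0.25155085 end [ 713.67347602 -211.96581535] length 115.67730315769384 grasp(50 from end) [ 665.24709968 -199.52049999]
```

View pics/sc.png

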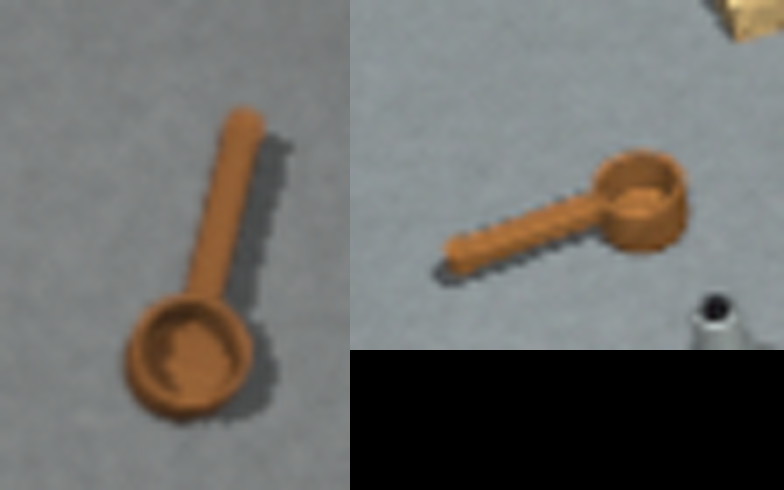

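The scoop stands on its cup. In the left (top) view the cup is at (188,355) and the handle end at (243,118); both views give a handle angle of -0.25 rad and a grasp near (663,-201).

arm_command:
  deltas:
    - {"hand": 40, "tx": -25, "ty": 8, "tz": 0, "wx": 0, "wy": 0, "wz": 0}
    - {"hand": 40, "tx": -50, "ty": 15, "tz": 0, "wx": 0, "wy": 0, "wz": 0}
    - {"hand": 40, "tx": -55, "ty": 17, "tz": 0, "wx": 0, "wy": 0, "wz": 0}
    - {"hand": 40, "tx": -55, "ty": 17, "tz": 0, "wx": 0, "wy": 0, "wz": 0}
    - {"hand": 40, "tx": -55, "ty": 17, "tz": 0, "wx": 0, "wy": 0, "wz": 0}
    - {"hand": 40, "tx": -55, "ty": 17, "tz": 0, "wx": 0, "wy": 0, "wz": 0}
    - {"hand": 40, "tx": -55, "ty": 17, "tz": 0, "wx": 0, "wy": 0, "wz": 0}
    - {"hand": 40, "tx": -55, "ty": 17, "tz": 0, "wx": 0, "wy": 0, "wz": 0}
  squeeze: 30

```text
clock: 31.45
eef_pos: [635.2, -117.4, 161.7]
tcp_rot: [-3.142, -0.0, 1.571]
contact_force: [0.5, 0.3, 0.9]
opening: 0.468
grasp_force: 0.0
```

arm_command:
  deltas:
    - {"hand": 40, "tx": -50, "ty": 16, "tz": 0, "wx": 0, "wy": 0, "wz": 0}
    - {"hand": 40, "tx": -35, "ty": 12, "tz": 0, "wx": 0, "wy": 0, "wz": 0.18}
    - {"hand": 40, "tx": 0, "ty": 0, "tz": 0, "wx": 0, "wy": 0, "wz": 0.18}
    - {"hand": 40, "tx": 0, "ty": 0, "tz": 0, "wx": 0, "wy": 0, "wz": 0.183}
    - {"hand": 40, "tx": 0, "ty": 0, "tz": 0, "wx": 0, "wy": 0, "wz": 0.183}
    - {"hand": 40, "tx": 0, "ty": 0, "tz": 0, "wx": 0, "wy": 0, "wz": 0.183}
    - {"hand": 40, "tx": 0, "ty": 0, "tz": 0, "wx": 0, "wy": 0, "wz": 0.183}
    - {"hand": 40, "tx": 0, "ty": 0, "tz": 0, "wx": 0, "wy": 0, "wz": 0.183}

```text
clock: 32.45
eef_pos: [662.7, -200.4, 161.5]
tcp_rot: [-3.141, 0.0, 0.29]
contact_force: [0.4, 0.1, 0.7]
opening: 0.47
grasp_force: 0.0
```

arm_command:
  deltas:
    - {"hand": 40, "tx": 0, "ty": 0, "tz": 0, "wx": 0, "wy": 0, "wz": 0.183}
    - {"hand": 40, "tx": 0, "ty": 0, "tz": 0, "wx": 0, "wy": 0, "wz": 0.183}
    - {"hand": 40, "tx": 0, "ty": 0, "tz": 0, "wx": 0, "wy": 0, "wz": 0.183}
    - {"hand": 40, "tx": 0, "ty": 0, "tz": 0, "wx": 0, "wy": 0, "wz": 0}
    - {"hand": 40, "tx": 0, "ty": 0, "tz": 0, "wx": 0, "wy": 0, "wz": 0}

```text
clock: 33.08
eef_pos: [662.9, -200.5, 161.5]
tcp_rot: [-3.142, 0.0, -0.249]
contact_force: [-0.0, -1.1, -0.1]
opening: 0.47
grasp_force: 0.0
```

arm_command:
  deltas:
    - {"hand": 40, "tx": 0, "ty": 0, "tz": 20, "wx": 0, "wy": 0, "wz": 0}
    - {"hand": 40, "tx": 0, "ty": 0, "tz": 35, "wx": 0, "wy": 0, "wz": 0}
    - {"hand": 40, "tx": 0, "ty": 0, "tz": 40, "wx": 0, "wy": 0, "wz": 0}
    - {"hand": 40, "tx": 0, "ty": 0, "tz": 30, "wx": 0, "wy": 0, "wz": 0}
    - {"hand": 40, "tx": 0, "ty": 0, "tz": 20, "wx": 0, "wy": 0, "wz": 0}
    - {"hand": 40, "tx": 0, "ty": 0, "tz": 8, "wx": 0, "wy": 0, "wz": 0}
    - {"hand": 40, "tx": 0, "ty": 0, "tz": 2, "wx": 0, "wy": 0, "wz": 0}
    - {"hand": 30, "tx": 0, "ty": 0, "tz": 0, "wx": 0, "wy": 0, "wz": 0}

```text
clock: 34.08
eef_pos: [663.8, -200.8, 7.5]
tcp_rot: [3.142, -0.002, -0.253]
contact_force: [0.1, 0.0, -0.2]
opening: 0.353
grasp_force: 0.0
```

arm_command:
  deltas:
    - {"hand": 22, "tx": 0, "ty": 0, "tz": 0, "wx": 0, "wy": 0, "wz": 0}
    - {"hand": 18, "tx": 0, "ty": 0, "tz": 0, "wx": 0, "wy": 0, "wz": 0}
    - {"hand": 5, "tx": 0, "ty": 0, "tz": 0, "wx": 0, "wy": 0, "wz": 0}
    - {"hand": 5, "tx": 0, "ty": 0, "tz": 0, "wx": 0, "wy": 0, "wz": 0}
    - {"hand": 5, "tx": 0, "ty": 0, "tz": 0, "wx": 0, "wy": 0, "wz": 0}
    - {"hand": 5, "tx": 0, "ty": 0, "tz": 0, "wx": 0, "wy": 0, "wz": 0}

```text
clock: 34.83
eef_pos: [663.5, -200.6, 7.1]
tcp_rot: [3.142, -0.001, -0.253]
contact_force: [0.2, -0.1, 5.4]
opening: 0.157
grasp_force: 32.4
```

arm_command:
  deltas:
    - {"hand": 5, "tx": 0, "ty": 0, "tz": -10, "wx": 0, "wy": 0, "wz": 0}
    - {"hand": 5, "tx": 0, "ty": 0, "tz": -25, "wx": 0, "wy": 0, "wz": 0}
    - {"hand": 5, "tx": 0, "ty": 0, "tz": -40, "wx": 0, "wy": 0, "wz": 0}
    - {"hand": 5, "tx": 0, "ty": 0, "tz": -40, "wx": 0, "wy": 0, "wz": 0}
    - {"hand": 5, "tx": 0, "ty": 0, "tz": -25, "wx": 0, "wy": 0, "wz": 0}
    - {"hand": 5, "tx": 0, "ty": 0, "tz": -5, "wx": 0, "wy": 0, "wz": -0.08}
    - {"hand": 5, "tx": 0, "ty": 0, "tz": 0, "wx": 0, "wy": 0, "wz": -0.16}
    - {"hand": 5, "tx": 0, "ty": 0, "tz": 0, "wx": 0, "wy": 0, "wz": -0.175}

```text
clock: 35.83
eef_pos: [662.8, -200.5, 152.0]
tcp_rot: [3.142, 0.0, 0.167]
contact_force: [-0.1, -0.0, 0.3]
opening: 0.154
grasp_force: 31.6
```

arm_command:
  deltas:
    - {"hand": 5, "tx": 0, "ty": 0, "tz": 0, "wx": 0, "wy": 0, "wz": -0.175}
    - {"hand": 5, "tx": 0, "ty": 0, "tz": 0, "wx": 0, "wy": 0, "wz": -0.175}
    - {"hand": 5, "tx": 0, "ty": 0, "tz": 0, "wx": 0, "wy": 0, "wz": -0.175}
    - {"hand": 5, "tx": 0, "ty": 0, "tz": 0, "wx": 0, "wy": 0, "wz": -0.175}
    - {"hand": 5, "tx": 0, "ty": 0, "tz": 0, "wx": 0, "wy": 0, "wz": -0.175}
    - {"hand": 5, "tx": 0, "ty": 0, "tz": 0, "wx": 0, "wy": 0, "wz": -0.175}
    - {"hand": 5, "tx": 0, "ty": 0, "tz": 0, "wx": 0, "wy": 0, "wz": -0.12}
    - {"hand": 5, "tx": 0, "ty": 0, "tz": 0, "wx": 0, "wy": 0, "wz": -0.057}

```text
clock: 36.83
eef_pos: [662.7, -200.5, 151.7]
tcp_rot: [-3.141, -0.0, 1.392]
contact_force: [0.1, -0.5, -0.4]
opening: 0.158
grasp_force: 31.6
```

arm_command:
  deltas:
    - {"hand": 5, "tx": 15, "ty": -9.5, "tz": 0, "wx": 0, "wy": 0, "wz": 0}
    - {"hand": 5, "tx": 30, "ty": -19, "tz": 0, "wx": 0, "wy": 0, "wz": 0}
    - {"hand": 5, "tx": 42, "ty": -26.5, "tz": 0, "wx": 0, "wy": 0, "wz": 0}
    - {"hand": 5, "tx": 45, "ty": -28, "tz": 0, "wx": 0, "wy": 0, "wz": 0}
    - {"hand": 5, "tx": 45, "ty": -28, "tz": 0, "wx": 0, "wy": 0, "wz": 0}
    - {"hand": 5, "tx": 45, "ty": -28, "tz": 0, "wx": 0, "wy": 0, "wz": 0}
    - {"hand": 5, "tx": 45, "ty": -28, "tz": 0, "wx": 0, "wy": 0, "wz": 0}
    - {"hand": 5, "tx": 45, "ty": -28, "tz": 0, "wx": 0, "wy": 0, "wz": 0}

```text
clock: 37.83
eef_pos: [525.9, 143.6, 151.8]
tcp_rot: [-3.141, -0.0, 1.387]
contact_force: [0.5, 0.8, -0.4]
opening: 0.156
grasp_force: 31.6
```

arm_command:
  deltas:
    - {"hand": 5, "tx": 45, "ty": -28, "tz": 0, "wx": 0, "wy": 0, "wz": 0}
    - {"hand": 5, "tx": 45, "ty": -28, "tz": 0, "wx": 0, "wy": 0, "wz": 0}
    - {"hand": 5, "tx": 42, "ty": -26.5, "tz": 0, "wx": 0, "wy": 0, "wz": 0}
    - {"hand": 5, "tx": 35, "ty": -22, "tz": 0, "wx": 0, "wy": 0, "wz": 0}
    - {"hand": 5, "tx": 18, "ty": -13, "tz": 0, "wx": 0, "wy": 0, "wz": 0}
    - {"hand": 5, "tx": 5, "ty": -4, "tz": 0, "wx": 0, "wy": 0, "wz": 0}
    - {"hand": 5, "tx": 0, "ty": 0, "tz": 0, "wx": 0, "wy": 0, "wz": 0}
    - {"hand": 5, "tx": 0, "ty": 0, "tz": 0, "wx": 0, "wy": 0, "wz": 0}

```text
clock: 38.83
eef_pos: [442.8, 349.6, 151.6]
tcp_rot: [-3.142, 0.0, 1.388]
contact_force: [-0.3, 0.2, -0.7]
opening: 0.16
grasp_force: 31.6
```

```bash
python3 - <<'E'
from h import *
f=grab("scene"); save(f,"s9.png",(310,130,470,310),3.3)
print(r.sense()["eef_pos"],r.sense()["tcp_rot"])
E
```

```text
[442.91397175 349.60533239 151.61673764] [3.14157814e+00 2.27814374e-04 1.38759974e+00]
```

View pics/s9.png

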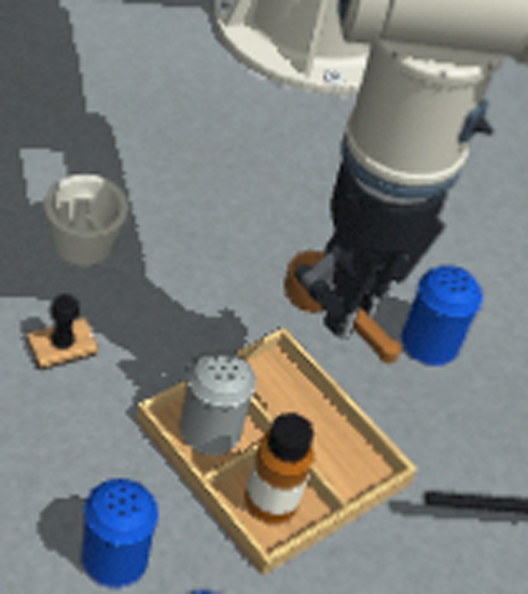

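The scoop is held level above the long place (cup at crop (310,280), handle end (390,350)), lying along the place. The shaker at (217,405) and bottle at (280,465) stand in theirs.

arm_command:
  deltas:
    - {"hand": 5, "tx": 0, "ty": 0, "tz": 15, "wx": 0, "wy": 0, "wz": 0}
    - {"hand": 5, "tx": 0, "ty": 0, "tz": 30, "wx": 0, "wy": 0, "wz": 0}
    - {"hand": 5, "tx": 0, "ty": 0, "tz": 35, "wx": 0, "wy": 0, "wz": 0}
    - {"hand": 5, "tx": 0, "ty": 0, "tz": 20, "wx": 0, "wy": 0, "wz": 0}
    - {"hand": 5, "tx": 0, "ty": 0, "tz": 10, "wx": 0, "wy": 0, "wz": 0}
    - {"hand": 5, "tx": 0, "ty": 0, "tz": 0, "wx": 0, "wy": 0, "wz": 0}
    - {"hand": 5, "tx": 0, "ty": 0, "tz": 0, "wx": 0, "wy": 0, "wz": 0}

```text
clock: 39.75
eef_pos: [443.2, 350.7, 42.2]
tcp_rot: [3.141, -0.001, 1.389]
contact_force: [0.8, -0.3, -0.1]
opening: 0.155
grasp_force: 31.6
```

```bash
python3 - <<'E'
from h import *
f=grab("scene"); save(f,"s10.png",(340,160,470,310),4)
E
```

```text
(no output)
```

View pics/s10.png

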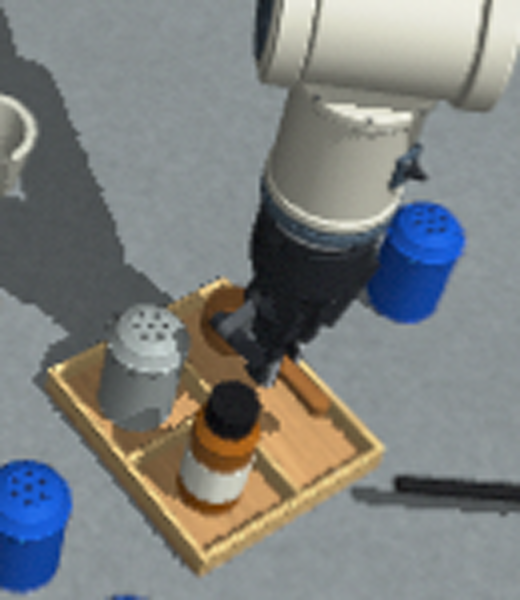

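The scoop sits just above the long place, between its walls (cup at crop (230,320), handle end (315,400)). The gripper is clear of the bottle, the shaker and the blue look-alike.

arm_command:
  deltas:
    - {"hand": 5, "tx": 0, "ty": 0, "tz": 9, "wx": 0, "wy": 0, "wz": 0}
    - {"hand": 5, "tx": 0, "ty": 0, "tz": 9, "wx": 0, "wy": 0, "wz": 0}
    - {"hand": 5, "tx": 0, "ty": 0, "tz": 6, "wx": 0, "wy": 0, "wz": 0}
    - {"hand": 5, "tx": 0, "ty": 0, "tz": 3, "wx": 0, "wy": 0, "wz": 0}
    - {"hand": 5, "tx": 0, "ty": 0, "tz": 1, "wx": 0, "wy": 0, "wz": 0}
    - {"hand": 5, "tx": 0, "ty": 0, "tz": 0, "wx": 0, "wy": 0, "wz": 0}
    - {"hand": 5, "tx": 0, "ty": 0, "tz": 0, "wx": 0, "wy": 0, "wz": 0}

```text
clock: 40.67
eef_pos: [442.8, 350.6, 13.8]
tcp_rot: [3.141, -0.0, 1.389]
contact_force: [0.2, 0.9, -1.1]
opening: 0.155
grasp_force: 31.6
```

arm_command:
  deltas:
    - {"hand": 5, "tx": 0, "ty": 0, "tz": 0.6, "wx": 0, "wy": 0, "wz": 0}
    - {"hand": 5, "tx": 0, "ty": 0, "tz": 0, "wx": 0, "wy": 0, "wz": 0}
    - {"hand": 5, "tx": 0, "ty": 0, "tz": 0, "wx": 0, "wy": 0, "wz": 0}

```text
clock: 41.05
eef_pos: [442.8, 350.7, 13.2]
tcp_rot: [3.141, -0.0, 1.389]
contact_force: [-0.6, 0.7, 2.6]
opening: 0.153
grasp_force: 32.0
```

arm_command:
  deltas:
    - {"hand": 14, "tx": 0, "ty": 0, "tz": 0, "wx": 0, "wy": 0, "wz": 0}
    - {"hand": 18, "tx": 0, "ty": 0, "tz": 0, "wx": 0, "wy": 0, "wz": 0}
    - {"hand": 23, "tx": 0, "ty": 0, "tz": 0, "wx": 0, "wy": 0, "wz": 0}
    - {"hand": 25, "tx": 0, "ty": 0, "tz": 0, "wx": 0, "wy": 0, "wz": 0}
    - {"hand": 25, "tx": 0, "ty": 0, "tz": -8, "wx": 0, "wy": 0, "wz": 0}
    - {"hand": 25, "tx": 0, "ty": 0, "tz": -25, "wx": 0, "wy": 0, "wz": 0}
    - {"hand": 25, "tx": 0, "ty": 0, "tz": -45, "wx": 0, "wy": 0, "wz": 0}
    - {"hand": 25, "tx": 0, "ty": 0, "tz": -50, "wx": 0, "wy": 0, "wz": 0}

```text
clock: 42.05
eef_pos: [442.3, 350.2, 142.4]
tcp_rot: [-3.141, 0.001, 1.389]
contact_force: [-0.4, 0.6, 0.4]
opening: 0.294
grasp_force: 0.0
```

arm_command:
  deltas:
    - {"hand": 25, "tx": 0, "ty": 0, "tz": -45, "wx": 0, "wy": 0, "wz": 0}
    - {"hand": 25, "tx": 0, "ty": -30, "tz": -25, "wx": 0, "wy": 0, "wz": 0}
    - {"hand": 25, "tx": 0, "ty": -40, "tz": 0, "wx": 0, "wy": 0, "wz": 0}
    - {"hand": 25, "tx": 0, "ty": 0, "tz": 0, "wx": 0, "wy": 0, "wz": 0}
    - {"hand": 25, "tx": 0, "ty": 0, "tz": 0, "wx": 0, "wy": 0, "wz": 0}

```text
clock: 42.68
eef_pos: [374.1, 363.3, 211.4]
tcp_rot: [3.141, -0.001, 1.389]
contact_force: [0.2, -0.4, -0.2]
opening: 0.299
grasp_force: 0.0
```

```bash
python3 - <<'E'
from h import *
import pickle
f=grab("scene"); g=pickle.load(open("scene0.pkl","rb")); print(r.sense()["eef_pos"],r.sense()["contact_force"])
hsv=cv2.cvtColor(f["image"],cv2.COLOR_RGB2HSV)
# scoop: darker wood inside the long place
c=[]
for a,b in((-75.5,82.5),(-9.5,82.5),(-9.5,-82.5),(-75.5,-82.5)):
    c.append(proj(f,(484+.9835*a+.1805*b,338-.1805*a+.9835*b,30)))
m=cv2.inRange(hsv,np.array((4,140,50)),np.array((18,255,200))); z=m*0; cv2.fillPoly(z,[np.int32(c)],255); m&=z
k=max(cv2.findContours(m,cv2.RETR_EXTERNAL,cv2.CHAIN_APPROX_NONE)[0],key=cv2.contourArea)
P=np.array([onz(f,*p,36)[:2] for p in k.reshape(-1,2)])-[484,338]
L=np.c_[P@[.9835,-.1805],P@[.1805,.9835]]; print("scoop tray x range",L[:,0].min(),L[:,0].max(),"y",L[:,1].min(),L[:,1].max(), cv2.minAreaRect(L.astype(np.float32)))
# bystanders changed?
for n,p in(("mortar",(444,62,30)),("funnel",(662,-75,30)),("stamp",(543,139,20))):
    u,v=proj(f,p).astype(int); s=np.s_[v-14:v+14,u-14:u+14]
    A=cv2.cvtColor(f["image"][s],cv2.COLOR_RGB2GRAY).astype(np.float32);B=cv2.cvtColor(g["image"][s],cv2.COLOR_RGB2GRAY).astype(np.float32)
    print(n,cv2.phaseCorrelate(B,A))
E
```

```text
[374.39327579 363.17714339 211.19179475] [-0.22139878  0.72935267 -0.18568836]
scoop tray x range -64.80369555384416 -8.599096804229232 y -61.013464416209146 57.713201912355906 ((-31.44463348388672, -3.5555572509765625), (118.90045166015625, 53.61207962036133), 80.12723541259766)
mortar ((-0.8999264553229267, 0.29920100883226475), 0.4702277408705817)
funnel ((0.0013787451421833907, 0.020065796442230166), 0.9789123317930434)
stamp ((-0.02324043499219819, -0.02049896760330938), 0.9975963271988763)
```

```bash
python3 - <<'E'
from h import *
f=grab("scene"); t=grab("top")
def tri(a,b):
    (c1,d1),(c2,d2)=a,b; s=np.linalg.lstsq(np.c_[d1,-d2],c2-c1,rcond=None)[0]; p,q=c1+s[0]*d1,c2+s[1]*d2; return (p+q)/2,np.linalg.norm(p-q)
E=[]
for F,n in((f,"scene"),(t,"top")):
    hsv=cv2.cvtColor(F["image"],cv2.COLOR_RGB2HSV)
    c=[proj(F,(484+.9835*a+.1805*b,338-.1805*a+.9835*b,36)) for a,b in((-60,75),(-25,75),(-25,8),(-60,8))]
    m=cv2.inRange(hsv,np.array((4,140,50)),np.array((18,255,200))); z=m*0; cv2.fillPoly(z,[np.int32(c)],255); m&=z
    p=np.argwhere(m)[:,::-1]; print(n,len(p))
    if len(p)<10: continue
    W=np.array([onz(F,*q,36)[:2] for q in p])-[484,338]; L=np.c_[W@[.9835,-.1805],W@[.1805,.9835]]
    i=L[:,1]>L[:,1].max()-5; E.append(p[i].mean(0)); print("handle dir",cv2.fitLine(L.astype(np.float32),cv2.DIST_L2,0,.01,.01).ravel(),"end",L[:,1].max())
if len(E)==2: print("handle end",tri(ray(f,*E[0]),ray(t,*E[1])))
h=cv2.cvtColor(t["image"],cv2.COLOR_RGB2GRAY); import pickle
g=cv2.cvtColor(pickle.load(open("top0.pkl","rb"))["image"],cv2.COLOR_RGB2GRAY); s=np.s_[190:235,280:328]
print("mortar top shift",cv2.phaseCorrelate(g[s].astype(np.float32),h[s].astype(np.float32)))
E
```

```text
scene 105
handle dir [ 2.6200542e-03  9.9999654e-01 -4.0072010e+01  3.1197422e+01] end 57.713201912355906
top 104
handle dir [ 6.7618131e-03  9.9997711e-01 -4.2274734e+01  3.1354698e+01] end 55.56413152948263
handle end (array([453.00282024, 398.36697244,  32.4242881 ]), np.float64(0.27366678785494014))
mortar top shift ((0.008813164710822718, 0.6111777580833291), 0.7360662204247934)
```

```bash
python3 -c "
from rig import r
print(r.sign_off())"
```

```text
the job is handed in; nothing more can be done
None
```

Job handed in: all five items are in their tray places, released and upright, with the scoop level on its cup in the long place; the mortar, funnel, stamp and look-alikes were not touched, and it took about 43 s of the 118 s.

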